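# Unlock the canister cap by its squeeze tabs and stand it in the tray

### The arm

A 6-joint arm with a two-finger parallel gripper is mounted at the origin on the work surface. World frame = base frame: x ahead of the robot, y to its left, z up, the work surface at z = 0. Lengths are in mm, angles in rad, forces in N, time in s.
With the tool pointing down it reaches from about 275 to 750 mm from the base axis. Payload 10.2 kg.
Tool frame: the origin (TCP) lies midway between the tips of the shut fingers; the grasp point (between the pads) lies 19 mm behind it (ctrl.hold_point_z is the distance from the TCP to the grasp point, in mm); z points along the fingers, y is the direction in which the jaws open and shut (so a half turn about z gives the same grasp; the last joint's range is limited). The gripper opens to 85 mm and grips with 20 to 120 N. Pads are 22 mm wide; open, the fingers measure 114 mm over their backs; the gripper's body (76 mm by 85 mm) begins 54 mm behind the grasp point. The pads swing forward as they close: fully open they stand 13 mm farther back than shut.
Start: joints at [-1.427, 0.313, 1.498, -0, 1.331, -0.223], TCP at [188.268, -490.088, 198.194] pointing down, gripper open.
Joint ranges: [-2.94, 2.94], [-0.97, 2.17], [0.19, 2.56], [-1.23, 4.37], [0.02, 3.11], [-2.88, 2.88]. Speed limits (rad/s): [2.39, 2.39, 3.01, 3.14, 3.14, 3.14].

### API

Orientations are given as a unit quaternion [w, x, y, z].
In Python, from rig import ctrl, capture, get_calibration, ticket, search_frame, outline_of gives the robot as it stands. The module is installed in compiled form; this text tells all that it offers.
- The arm moves only by the tool servo_tool, never from a script. Its argument "motion" is a list of rows, each an object with "dr": the turn, a rotation vector about the tool's x, y, z in units of 10 degrees (1.0 is 10 degrees), a list of three; "delta_pos": the shift along the tool's x, y, z in units of 50 mm (1.0 is 50 mm), a list of three; "hand": the opening, from 0 (shut) to 1 (fully open). In form: [{"dr": [ax, ay, az], "delta_pos": [x, y, z], "hand": hand}, ...]. A call has 1 to 20 rows; each row shifts and turns the pose as measured when the row begins, along the tool's axes as they then stand; what a row does not reach is not made up. A row lasts 1/8 s, in which the tool goes at most 62.5 mm and 10.7 degrees, less where a joint would pass 70% of its speed; a pose out of reach is approached as far as the arm can. A call is refused whole if a number of a shift passes 1 or a number of a turn 1, either way. A call with a gripper value outside its range is refused whole. The fingers move at their own pace and stop on an object; "squeeze" is the grip in N (left out, the last holds). Time passes only in rows, so rows that do not move let the fingers close. It gives the time, the measured TCP pose, the force and the opening at its end, in the units of the state.
- ctrl.sense(): the state, without advancing time (a new reading comes with each control period).
- capture(name): name is "scene" or "top" or "wrist"; returns (picture, depth): 384x512x3 uint8, red, green, blue; 384x512 float32, mm along the optical axis (not along the pixel's ray), 0 where there is no reading.
- get_calibration(name): a dict with "camera_matrix" (3x3 intrinsics, pixels), "T" (4x4, takes a point from camera to world coordinates). Camera axes: x right, y down, z forward; pixel columns grow to the right and rows downward; lengths in mm; the calibration is good to about 2 mm. The wrist camera is an equidistant fisheye: a pixel r from the principal point sees the ray r / f radians off the axis. A picture is of the moment at which its call begins: read the wrist's pose just before it. get_calibration takes no time and is no camera call; for the wrist camera it gives the pose at the moment of the call.
- ticket.finish_job(): hands the job in, once; it reports no verdict.
Trained networks look in the newest picture that a camera, given by its name, has taken for a name from the list of things; names that differ only in an ending like _2 or _b are one class to them, and where a whole thing is asked for, a point or a joint stands for the part that bears it (a point fixed in the world has none). Each returns a list of dicts, best first, with "score" (0 to 1); they miss things now and then, are a little off and sometimes report something else, mostly with a low value. They report only what shows in the picture. A call takes as long as a camera call. They do not tell look-alikes from the thing itself.
- search_frame(camera, label): "bbox" ([left, top, right, bottom] in pixels, round what is visible of it).
- outline_of(camera, label): "pixels" (384x512 bool, what is visible of it) and "bbox" ([left, top, right, bottom] in pixels, round what is visible of it).
The state is a dict: "time_s": time; "joints": joint angles; "dq": joint speeds; "tau": joint torques, N m; "eef_pos": TCP position; "ee_rot": TCP orientation; "force": force on the tool from outside, world axes, zero at the start; "wrist_torque": the same for the moment, N m; "grip_width": opening from 0.0 (shut) to 1.0 (fully open).
Only numpy, scipy, OpenCV 4.12 (cv2) and the standard library are available. Lean on these libraries where they do the work, as an engineer would, in place of code of your own. Each camera call takes 0.05 s, during which the arm holds its last target.

### The job

Open the desiccant canister: squeeze the cap's two orange tabs together and, keeping them squeezed, turn the cap gently anticlockwise (seen from above) until it comes up against its soft stop, then lift it straight out and stand it upright, plug down, inside the blue tray and let go. Do not force the cap against the canister, do not drop it, and leave the other things on the bench alone.

Things in the scene. Friction and masses are not known exactly. Their poses are not given: they have to be found in the camera images.
- canister: Aluminium canister 92 mm across, fixed to the bench by a 130 mm square foot plate; round open mouth, rim 95 mm above the bench, closed by the cap. Origin: centre of its underside on the bench, z up; its x and y axes are those of the locked cap.
- mouth (a point): Centre of the mouth, at rim height. Under the rim an unseen bayonet flange holds the cap's ears; its slots lie 37 to 80 degrees anticlockwise of the locked place, different each time. A rubber stop just past them yields elastically, about 10 N m per rad. The cap lifts out from 5 degrees before touching the stop to 3 degrees after. Side play 1.5 mm. Over 45 N (summed contacts) between cap and canister is forcing.
- notch (a point): Middle of the notch between two 9 mm high cleats on the rim at the canister's +y side, 40 mm from the axis; another is opposite at -y. A tab nose of the locked cap sits in each, and the cap cannot turn until both noses are drawn in by squeezing the tabs. Nothing else stands above the rim.
- cap: Loose black cap, about 0.14 to 0.2 kg, seated on the canister. Origin: on its axis, at the underside of its disc, level with the rim when seated; z up. Disc 70 mm across, 8 mm thick; below it a grey plug 51 mm across, 16 mm long, with two ears along +x and -x reaching 32.5 mm from the axis. On top stand two orange tabs, on its +y and -y sides.
- tab_a_pad (a point): Middle of the outer face of the upright orange tab on the cap's +y side, 28 mm from the cap's axis and 36 mm above the cap's origin. The tab is a plate 26 mm wide (cap x), 6 mm thick, from 9 to 47 mm above the cap's origin; below it a nose reaches 41 mm from the axis, 1.5 to 7.5 mm above the origin. It slides straight towards the axis.
- tab_b_pad (a point): The same for the tab on the cap's -y side. The two tabs are 56 mm apart over their outer faces, 44 mm when both are fully squeezed in.
- tab_a (a joint): How far the +y tab is pressed in, m: 0 sprung out (locked) to 0.006 fully in. The nose is clear of the cleats from about 0.005. The spring takes 3 N at the start and 7 N at full travel.
- tab_b (a joint): The same for the -y tab.
- tray: Shallow tray with blue walls, 150 mm square outside, walls 5 mm thick and 14 mm high, floor 5 mm above the bench, fixed. Origin: centre of its underside. The cap standing in it on its plug has its origin 21 mm above the bench.
- solvent: White bottle with a red cap, 62 mm across, 170 mm tall, bystander. Origin: centre of its underside.
- cup: Small black cup, 48 mm across, 35 mm tall, bystander. Origin: centre of its underside.
- phone: Phone in a dark red case, 78 x 155 x 12 mm, lying flat, bystander. Origin: centre of its underside.
- driver: Screwdriver lying on the bench, bystander. Origin: underside, near its middle.
There are look-alikes about, which are no part of the job. Leave any brown or purple look-alike of the cap alone.

How it is judged:
By the outcome, as a careful person would: the job done as asked, in the order asked, and still so for the second after the job is handed in, with the robot touching nothing.
It also fails if it takes over 72 s, if anything falls off the work surface, if the arm or the gripper's body presses on something with over 40 N, if the wrist force passes 120 N, or if a joint passes its speed limit or range.

## Working session

There is one attempt and no reset: what is moved stays moved. The work goes in short steps, Python scripts to look and compute and a tool call to move; the robot and the scene stay as the last step left them, time stands still between calls to the robot, and variables do not carry over. Pictures are saved under pics/ and viewed, and the job is handed in when it is done.

Besides the shell and the picture viewer there is one more tool, called after "Call:" as name([rows], argument=value, ...), one row to a line, values as JSON. servo_tool: Moves the arm, as the interface text tells. Its arguments: {"type":"object","properties":{"motion":{"type":"array"},"squeeze":{"type":"number"}},"required":["motion"]}

```bash
mkdir -p pics
python3 - <<'E'
from rig import *
import cv2,numpy as np
s=ctrl.sense(); print({k:np.round(v,3) for k,v in s.items()}, ctrl.hold_point_z)
for n in ["scene","top"]:
    p,d=capture(n); cv2.imwrite(f"pics/{n}0.png",p[:,:,::-1]); np.save(f"{n}0.npy",d)
    c=get_calibration(n); print(n,np.round(c["camera_matrix"],1).tolist(),np.round(c["T"],3).tolist())
    for l in ["cap","canister","tray","tab_a_pad","cup"]:
        print(l,[(round(r["score"],2),np.round(r["bbox"]).tolist()) for r in search_frame(n,l)])
E
```

```text
{'time_s': np.float64(0.0), 'joints': array([-1.427,  0.313,  1.498, -0.   ,  1.331, -0.223]), 'dq': array([-0.002,  0.   , -0.   , -0.001, -0.   , -0.001]), 'tau': array([ 1.0000e-03, -4.1227e+01, -2.5974e+01, -0.0000e+00,  4.0000e-03,
       -0.0000e+00]), 'eef_pos': array([ 188.225, -489.766,  197.623]), 'ee_rot': array([-0.001,  0.983,  0.182,  0.   ]), 'force': array([-0.183,  1.311, -0.289]), 'wrist_torque': array([ 0.018,  0.032, -0.038]), 'grip_width': np.float64(1.0)} 18.700000000000003
scene [[381.9, 0.0, 254.2], [0.0, 381.9, 186.7], [0.0, 0.0, 1.0]] [[-0.521, 0.68, -0.516, 1044.767], [0.854, 0.415, -0.314, 376.461], [0.001, -0.604, -0.797, 893.257], [0.0, 0.0, 0.0, 1.0]]
cap [(0.95, [349.0, 227.0, 382.0, 254.0]), (0.94, [318.0, 157.0, 343.0, 185.0]), (0.66, [299.0, 181.0, 325.0, 210.0])]
canister [(0.56, [274.0, 188.0, 337.0, 250.0]), (0.27, [233.0, 232.0, 259.0, 286.0])]
tray [(0.91, [132.0, 144.0, 203.0, 194.0])]
tab_a_pad [(0.63, [318.0, 160.0, 328.0, 172.0]), (0.48, [351.0, 227.0, 364.0, 240.0])]
cup [(0.5, [175.0, 227.0, 193.0, 249.0])]
top [[361.6, 0.0, 260.5], [0.0, 361.6, 188.7], [0.0, 0.0, 1.0]] [[-0.01, -0.998, 0.054, 470.902], [-1.0, 0.01, -0.004, 53.812], [0.003, -0.054, -0.999, 1057.748], [0.0, 0.0, 0.0, 1.0]]
cap [(0.71, [187.0, 190.0, 218.0, 217.0]), (0.64, [137.0, 192.0, 165.0, 218.0]), (0.55, [194.0, 248.0, 225.0, 273.0])]
canister [(0.64, [183.0, 176.0, 232.0, 227.0]), (0.45, [208.0, 202.0, 212.0, 204.0])]
tray [(0.93, [332.0, 155.0, 388.0, 211.0])]
tab_a_pad [(0.49, [211.0, 109.0, 239.0, 136.0]), (0.38, [214.0, 260.0, 222.0, 265.0])]
cup [(0.59, [284.0, 113.0, 300.0, 128.0])]
```

View pics/scene0.png

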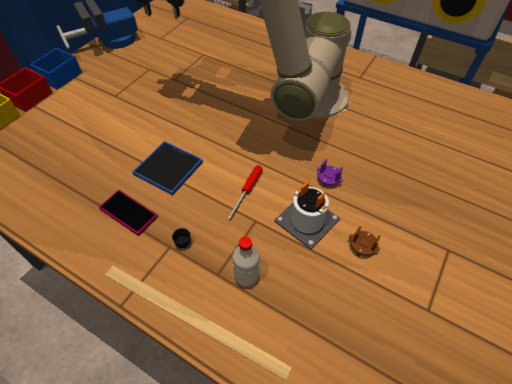

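View pics/top0.png

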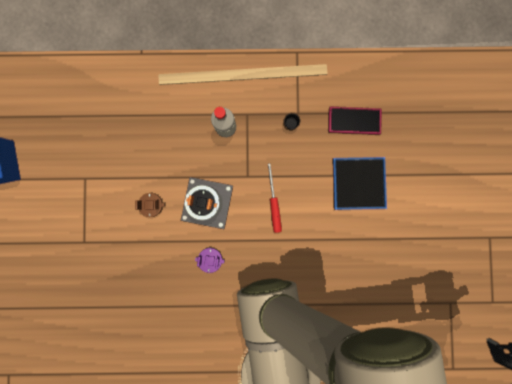

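Run:
```python
import cv2
a=cv2.imread("pics/top0.png")[165:285,120:280]; cv2.imwrite("pics/topc.png",cv2.resize(a,None,fx=5,fy=5,interpolation=2))
a=cv2.imread("pics/scene0.png")[145:265,240:400]; cv2.imwrite("pics/scenec.png",cv2.resize(a,None,fx=5,fy=5,interpolation=2))
```

```text
(no output)
```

View pics/topc.png

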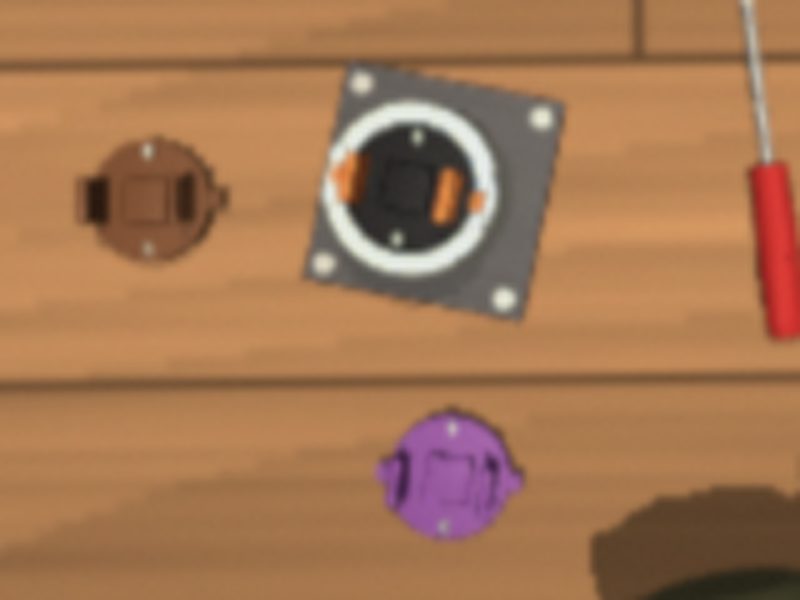

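View pics/scenec.png

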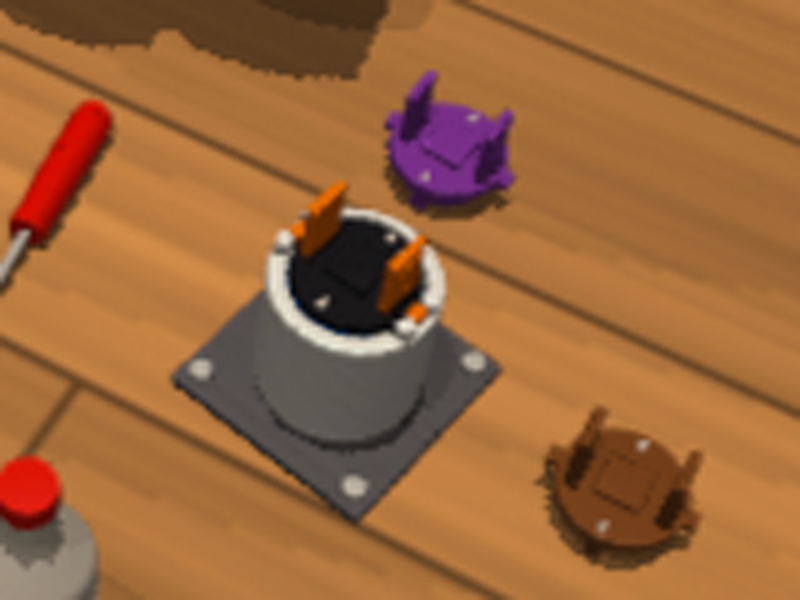

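Candidates seen in top: black cap with orange tabs on the canister (201,203), brown look-alike (151,205) and purple look-alike (210,260). The black and orange one on the canister matches the description. The tray is at (360,184). Next I'll measure their positions.

```bash
cat > h.py <<'E'
import numpy as np,cv2
from rig import *
def to_z(px,cal,z):
    K=cal["camera_matrix"];T=cal["T"]
    d=T[:3,:3]@np.array([(px[0]-K[0,2])/K[0,0],(px[1]-K[1,2])/K[1,1],1.0]);o=T[:3,3]
    return o+d*(z-o[2])/d[2]
def cloud(d,cal):
    K=cal["camera_matrix"];T=cal["T"];v,u=np.mgrid[:384,:512]
    P=np.stack([(u-K[0,2])/K[0,0]*d,(v-K[1,2])/K[1,1]*d,d],-1)
    return P@T[:3,:3].T+T[:3,3]
E
python3 - <<'E'
from h import *
for n in ["top","scene"]:
    im=cv2.imread(f"pics/{n}0.png");cal=get_calibration(n);W=cloud(np.load(f"{n}0.npy"),cal)
    hsv=cv2.cvtColor(im,cv2.COLOR_BGR2HSV)
    box=np.zeros((384,512),bool)
    if n=="top": box[176:228,182:233]=1
    else: box[180:252,270:342]=1
    r=box&(im.min(2)>150)&(abs(W[...,2]-95)<8)
    P=W[r]; A=np.c_[2*P[:,:2],np.ones(len(P))];x=np.linalg.lstsq(A,(P[:,:2]**2).sum(1),rcond=None)[0]
    print(n,"rim",r.sum(),x[:2],np.sqrt(x[2]+x[0]**2+x[1]**2),np.median(P[:,2]))
    o=box&(hsv[...,0]<14)&(hsv[...,1]>180)&(hsv[...,2]>120)
    c,l,s,ce=cv2.connectedComponentsWithStats(o.astype(np.uint8))[0:4]
    for i in range(1,c):
        if s[i,4]>2:
            print(" orange",s[i],ce[i],np.median(W[l==i],0),W[l==i][:,2].max())
    t=search_frame(n,"tray")[0]["bbox"]; print(" tray",to_z([(t[0]+t[2])/2,(t[1]+t[3])/2],cal,12))
    bb=(hsv[...,0]>95)&(hsv[...,0]<125)&(hsv[...,1]>120); m=np.zeros_like(bb);b=np.array(t).astype(int);m[b[1]-4:b[3]+5,b[0]-4:b[2]+5]=1
    ys,xs=np.nonzero(bb&m); pts=np.array([to_z(q,cal,14)[:2] for q in zip(xs,ys)],np.float32); print(" tray rect",cv2.minAreaRect(pts))
    if n=="top":
        g=(np.ptp(im.astype(int),axis=2)<25)&box&(W[...,2]<30)&(im.max(2)<140)
        pts=W[g][:,:2].astype(np.float32);print("plate",cv2.minAreaRect(pts),np.median(W[g][:,2]))
    for l in ["solvent","cup","driver"]:
        rr=search_frame(n,l)
        if rr:
            b=rr[0]["bbox"];print(l,rr[0]["score"],to_z([(b[0]+b[2])/2,(b[1]+b[3])/2],cal,20))
E
```

```text
top rim 310 [488.72368049 207.25933801] 41.11913406068124 95.27011143436903
 tray [ 540.15204762 -238.17266849   12.        ]
 tray rect ((541.072998046875, -235.52252197265625), (142.45596313476562, 147.48609924316406), 0.6317093968391418)
plate ((489.359375, 206.90548706054688), (125.32879638671875, 126.0816421508789), 78.19470977783203) 8.562794788829251
solvent 0.81 [714.35299586 150.23658276  20.        ]
cup 0.59 [724.52571678 -44.06003305  20.        ]
driver 0.92 [495.34551589   7.47716472  20.        ]
scene rim 170 [488.96641321 207.69962662] 41.61571868067354 93.98550081426913
 orange [302 185   4   3   4] [303.5  186.25] [492.66737889 183.12881931 140.16043572] 140.9390410402617
 orange [298 190   2   3   3] [298.33333333 191.        ] [484.83378908 167.73079381 100.92550806] 102.2899748208747
 orange [318 194   6   6  16] [320.8125 196.8125] [498.20370751 233.63125789 138.75050944] 143.7577769106672
 tray [ 553.42405512 -228.50236745   12.        ]
 tray rect ((545.3097534179688, -233.3301544189453), (151.83047485351562, 154.1914520263672), 0.4175814390182495)
solvent 0.89 [685.17169827 135.23462704  20.        ]
cup 0.5 [717.66794256 -36.31172126  20.        ]
driver 0.59 [507.65837215  16.07528508  20.        ]
```

Call:
servo_tool([
  {"dr": [0, 0, 0.82], "delta_pos": [0, 0, -0.3], "hand": 1},
  {"dr": [0, 0, 0.82], "delta_pos": [0, 0, -0.3], "hand": 1},
  {"dr": [0, 0, 0.82], "delta_pos": [0, 0, -0.3], "hand": 1},
  {"dr": [0, 0, 0.82], "delta_pos": [0, 0, -0.3], "hand": 1},
  {"dr": [0, 0, 0], "delta_pos": [0.2, -0.95, 0], "hand": 1},
  {"dr": [0, 0, 0], "delta_pos": [0.2, -0.95, 0], "hand": 1},
  {"dr": [0, 0, 0], "delta_pos": [0.2, -0.95, 0], "hand": 1},
  {"dr": [0, 0, 0], "delta_pos": [0.2, -0.95, 0], "hand": 1},
  {"dr": [0, 0, 0], "delta_pos": [0.2, -0.95, 0], "hand": 1},
  {"dr": [0, 0, 0], "delta_pos": [0.2, -0.95, 0], "hand": 1},
  {"dr": [0, 0, 0], "delta_pos": [0.2, -0.95, 0], "hand": 1},
  {"dr": [0, 0, 0], "delta_pos": [0.2, -0.95, 0], "hand": 1},
  {"dr": [0, 0, 0], "delta_pos": [0.2, -0.95, 0], "hand": 1},
  {"dr": [0, 0, 0], "delta_pos": [0.2, -0.95, 0], "hand": 1},
  {"dr": [0, 0, 0], "delta_pos": [0.2, -0.95, 0], "hand": 1},
  {"dr": [0, 0, 0], "delta_pos": [0.2, -0.95, 0], "hand": 1},
  {"dr": [0, 0, 0], "delta_pos": [0.2, -0.95, 0], "hand": 1},
  {"dr": [0, 0, 0], "delta_pos": [0.2, -0.95, 0], "hand": 1},
], squeeze=20)

```text
time_s: 3.25
eef_pos: [481.2, 144.7, 261.5]
ee_rot: [0.001, 0.993, -0.115, 0.003]
force: [0.4, -1.3, 0.8]
grip_width: 1.003
```

```bash
cat >> h.py <<'E'
def pose():
    s=ctrl.sense(); w,x,y,z=s["ee_rot"]
    from scipy.spatial.transform import Rotation as R
    M=R.from_quat([x,y,z,w]).as_matrix()
    print("t",round(float(s["time_s"]),2),"pos",np.round(s["eef_pos"],1),"yaw",round(np.degrees(np.arctan2(M[1,0],M[0,0])),2),"z",np.round(M[:,2],3),"F",np.round(s["force"],1),"T",np.round(s["wrist_torque"],2),"g",round(float(s["grip_width"]),3),"j6",round(float(s["joints"][5]),2))
    return s["eef_pos"],M
def wray(px,cal):
    K=cal["camera_matrix"];a=np.array([(px[0]-K[0,2])/K[0,0],(px[1]-K[1,2])/K[1,1]]);t=np.linalg.norm(a)
    d=np.r_[a/t*np.sin(t),np.cos(t)] if t>0 else np.array([0,0,1.])
    return cal["T"][:3,:3]@d,cal["T"][:3,3]
def w_z(px,cal,z):
    d,o=wray(px,cal);return o+d*(z-o[2])/d[2]
def project_w(P,cal):
    T=np.linalg.inv(cal["T"]);c=T[:3,:3]@np.array(P)+T[:3,3];K=cal["camera_matrix"]
    t=np.arctan2(np.hypot(c[0],c[1]),c[2]);a=c[:2]/np.hypot(c[0],c[1])*t
    return a*[K[0,0],K[1,1]]+K[:2,2]
E
python3 - <<'E'
from h import *
pose(); cal=get_calibration("wrist")
p,d=capture("wrist"); im=p[:,:,::-1].copy();cv2.imwrite("pics/wrist1.png",im);np.save("w1.npy",d)
print(np.round(cal["camera_matrix"],1).tolist(),np.round(cal["T"],3).tolist())
c,s=np.cos(np.radians(-11.8)),np.sin(np.radians(-11.8))
for a,b,z in [(0,0,95),(0,41,101),(0,-41,101),(0,28,142),(0,-28,142),(65,65,8),(-65,65,8),(65,-65,8),(-65,-65,8)]:
    q=project_w([488.8+c*a-s*b,207.4+s*a+c*b,z],cal);print((a,b),np.round(q,1));cv2.circle(im,tuple(np.round(q).astype(int)),2,(0,255,0),1)
cv2.imwrite("pics/wrist1o.png",im)
q=project_w([488.8,207.4,115],cal).astype(int);q=np.clip(q,70,[442,314]);
cv2.imwrite("pics/wrist1c.png",cv2.resize(im[q[1]-70:q[1]+70,q[0]-70:q[0]+70],None,fx=4,fy=4));print(q)
E
```

```text
t 3.25 pos [481.2 144.7 261.5] yaw -13.24 z [ 0.006 -0.002 -1.   ] F [ 0.4 -1.3  0.8] T [-0.04 -0.01  0.03] g 1.003 j6 1.86
[[297.3, 0.0, 256.0], [0.0, 297.3, 194.1], [0.0, 0.0, 1.0]] [[-0.228, -0.937, -0.265, 549.718], [-0.974, 0.22, 0.06, 129.591], [0.002, 0.271, -0.962, 437.74], [0.0, 0.0, 0.0, 1.0]]
(0, 0) [203.7 178.3]
(0, 41) [169.5 180.6]
(0, -41) [237.6 178.5]
(0, 28) [170.6 189. ]
(0, -28) [222.7 187.6]
(65, 65) [168.4 123.9]
(-65, 65) [175.3 208. ]
(65, -65) [256.6 119.7]
(-65, -65) [258.6 206.3]
[200 182]
```

View pics/wrist1.png

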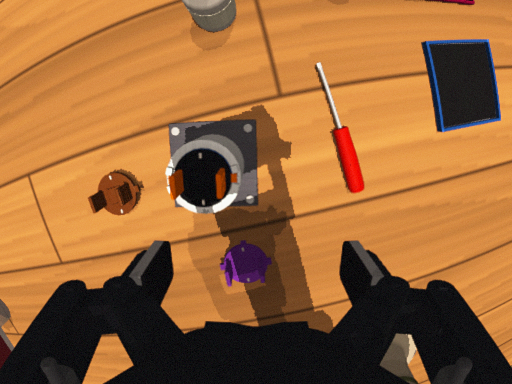

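View pics/wrist1c.png

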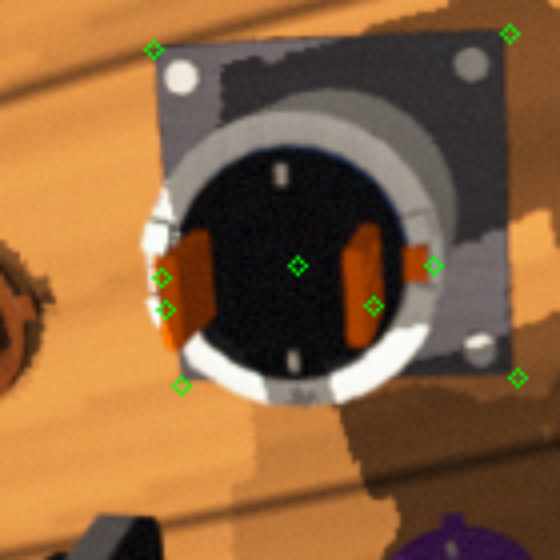

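Call:
servo_tool([
  {"dr": [0, -0.036, -0.14], "delta_pos": [-0.05, -0.63, 0], "hand": 1},
  {"dr": [0, 0, 0], "delta_pos": [-0.09, -0.62, 0], "hand": 1},
  {"dr": [0, 0, 0], "delta_pos": [0, 0, 0.7], "hand": 1},
  {"dr": [0, 0, 0], "delta_pos": [0, 0, 0.6], "hand": 1},
  {"dr": [0, 0, 0], "delta_pos": [0, 0, 0], "hand": 1},
])

```text
time_s: 3.92
eef_pos: [489.1, 215.3, 194.1]
ee_rot: [-0.001, 0.995, -0.1, -0.0]
force: [-0.0, -0.5, 0.2]
grip_width: 0.999
```

Run:
```python
from h import *
pose(); cal=get_calibration("wrist")
p,d=capture("wrist"); im=p[:,:,::-1].copy();cv2.imwrite("pics/wrist2.png",im);np.save("w2.npy",d)
c,s=np.cos(np.radians(-11.8)),np.sin(np.radians(-11.8))
for a,b,z in [(0,0,103),(0,41,102.5),(0,-41,102.5),(13,28,142),(13,-28,142),(-13,28,142),(-13,-28,142),(65,65,8),(-65,65,8),(65,-65,8),(-65,-65,8)]:
    q=project_w([488.8+c*a-s*b,207.4+s*a+c*b,z],cal);print((a,b),np.round(q,1));cv2.circle(im,tuple(np.round(q).astype(int)),2,(0,255,0),1)
q=project_w([488.8,207.4,115],cal).astype(int);q=np.clip(q,[100,80],[412,304]);
cv2.imwrite("pics/wrist2c.png",cv2.resize(im[q[1]-80:q[1]+80,q[0]-100:q[0]+100],None,fx=4,fy=4,interpolation=2));print(q)
```

```text
t 3.92 pos [489.1 215.3 194.1] yaw -11.45 z [ 0.     0.001 -1.   ] F [-0.  -0.5  0.2] T [ 0.   -0.01  0.  ] g 0.999 j6 1.96
(0, 0) [265.1 186.8]
(0, 41) [221.2 186.4]
(0, -41) [308.6 187. ]
(13, 28) [231.4 183.2]
(13, -28) [301.9 183.8]
(-13, 28) [232.  214.1]
(-13, -28) [300.3 214.5]
(65, 65) [209.8 114.9]
(-65, 65) [212.5 216.2]
(65, -65) [316.6 116.1]
(-65, -65) [311.6 216.7]
[265 190]
```

View pics/wrist2c.png

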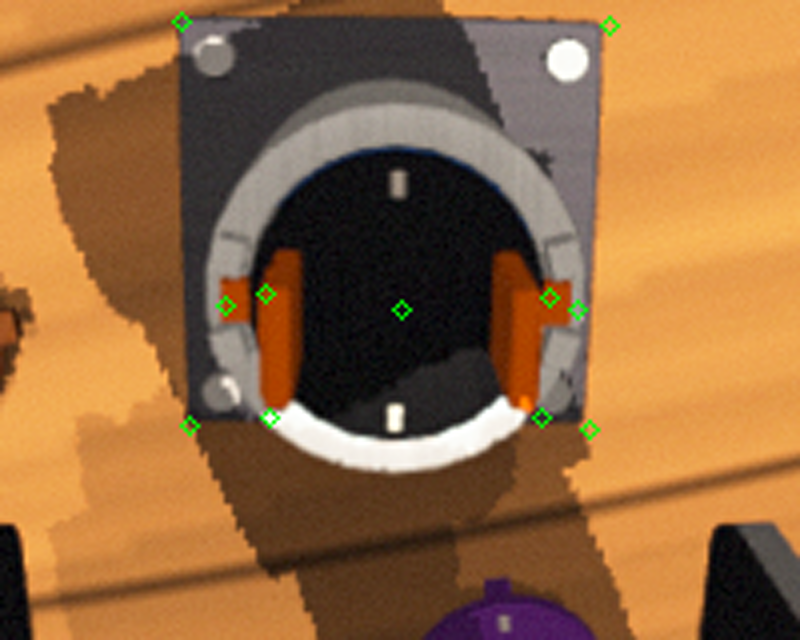

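Call:
servo_tool([
  {"dr": [0, 0, 0.035], "delta_pos": [0.035, 0.144, 0.2], "hand": 1},
  {"dr": [0, 0, 0], "delta_pos": [0, 0, 0.6], "hand": 1},
  {"dr": [0, 0, 0], "delta_pos": [0, 0, 0], "hand": 1},
  {"dr": [0, 0, 0], "delta_pos": [0, 0, 0], "hand": 1},
])

```text
time_s: 4.47
eef_pos: [492.7, 206.7, 159.0]
ee_rot: [-0.002, 0.995, -0.104, 0.005]
force: [-0.2, 0.5, 0.3]
grip_width: 0.999
```

Run:
```python
from h import *
pose()
```

```text
t 4.47 pos [492.7 206.7 159. ] yaw -11.91 z [ 0.011  0.003 -1.   ] F [-0.2  0.5  0.3] T [-0.01  0.03  0.03] g 0.999 j6 1.96
```

Call:
servo_tool([
  {"dr": [-0.03, -0.058, 0], "delta_pos": [-0.07, -0.01, 0], "hand": 1},
  {"dr": [0, 0, 0], "delta_pos": [0, 0, 0.3], "hand": 1},
  {"dr": [0, 0, 0], "delta_pos": [0, 0, 0.3], "hand": 1},
  {"dr": [0, 0, 0], "delta_pos": [0, 0, 0.15], "hand": 1},
  {"dr": [0, 0, 0], "delta_pos": [0, 0, 0], "hand": 1},
])

```text
time_s: 5.1
eef_pos: [489.6, 208.0, 120.1]
ee_rot: [-0.0, 0.995, -0.104, 0.0]
force: [0.5, 1.1, 1.1]
grip_width: 0.999
```

Run:
```python
from h import *
pose()
```

```text
t 5.1 pos [489.6 208.  120.1] yaw -11.91 z [ 0. -0. -1.] F [0.5 1.1 1.1] T [-0.01  0.02 -0.01] g 0.999 j6 1.96
```

Call:
servo_tool([
  {"dr": [0, 0, 0], "delta_pos": [0, 0, 0.13], "hand": 0.74},
  {"dr": [0, 0, 0], "delta_pos": [0, 0, 0], "hand": 0.74},
  {"dr": [0, 0, 0], "delta_pos": [0, 0, 0], "hand": 0.74},
  {"dr": [0, 0, 0], "delta_pos": [0, 0, 0], "hand": 0.74},
])

```text
time_s: 5.6
eef_pos: [490.1, 208.1, 113.8]
ee_rot: [-0.0, 0.995, -0.104, 0.001]
force: [-0.7, -0.4, 0.3]
grip_width: 0.74
```

Run:
```python
from h import *
pose(); cal=get_calibration("wrist")
p,d=capture("wrist"); im=p[:,:,::-1].copy();cv2.imwrite("pics/wrist3.png",im)
cv2.imwrite("pics/wrist3c.png",cv2.resize(im[120:270,160:360],None,fx=4,fy=4,interpolation=2))
```

```text
t 5.6 pos [490.1 208.1 113.8] yaw -11.91 z [ 0.002  0.    -1.   ] F [-0.7 -0.4  0.3] T [-0.    0.02 -0.01] g 0.74 j6 1.96
```

View pics/wrist3c.png

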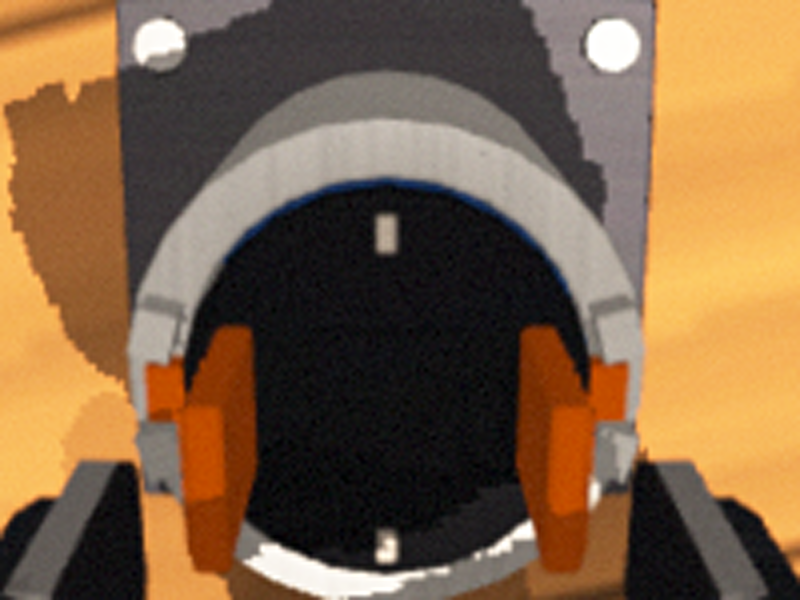

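Run:
```python
from h import *
p,M=pose();cal=get_calibration("wrist")
def f(u,v,z): 
    P=w_z([u/4+160-.4,v/4+120-.4],cal,z);return P
for n,a in dict(noseL=(146,385,100.),noseR=(628,387,100.),dotT=(386,233,103.),dotB=(386,547,103.),tabLf=(222,405,142),tabRf=(553,405,142),tipL=(135,465,120),tipR=(635,465,120)).items():
    P=f(*a);print(n,np.round(P,1),"tool",np.round(M.T@(P-p),1))
```

```text
t 5.65 pos [490.1 208.1 113.8] yaw -11.91 z [ 0.002  0.    -1.   ] F [ 0.5  0.7 -0.3] T [ 0.01 -0.02 -0.01] g 0.742 j6 1.96
noseL [499.7 248.9 100. ] tool [  0.9 -41.9  13.9]
noseR [482.2 167.7 100. ] tool [ 0.6 41.2 13.8]
dotT [517.9 202.8 103. ] tool [28.3 -0.6 10.9]
dotB [462.5 214.5 103. ] tool [-28.4  -0.5  10.8]
tabLf [508.2 227.3 142. ] tool [ 13.7 -22.6 -28.1]
tabRf [499.  183.9 142. ] tool [ 13.8  21.8 -28.1]
tipL [493.3 248.6 120. ] tool [ -5.2 -40.3  -6.1]
tipR [477.  171.1 120. ] tool [-5.2 38.8 -6.2]
```

Centred within about 0.5 mm. Now I'll squeeze the tabs.

Call:
servo_tool([
  {"dr": [0, 0, 0], "delta_pos": [0, 0, 0], "hand": 0.6},
  {"dr": [0, 0, 0], "delta_pos": [0, 0, 0], "hand": 0.5},
  {"dr": [0, 0, 0], "delta_pos": [0, 0, 0], "hand": 0.45},
  {"dr": [0, 0, 0], "delta_pos": [0, 0, 0], "hand": 0.45},
  {"dr": [0, 0, 0], "delta_pos": [0, 0, 0], "hand": 0.45},
  {"dr": [0, 0, 0], "delta_pos": [0, 0, 0], "hand": 0.45},
], squeeze=25)

```text
time_s: 6.4
eef_pos: [490.2, 208.1, 114.1]
ee_rot: [-0.0, 0.995, -0.104, 0.001]
force: [-0.1, -0.8, -1.0]
grip_width: 0.453
```

Run:
```python
from h import *
pose();pose()
p,d=capture("wrist"); im=p[:,:,::-1].copy()
cv2.imwrite("pics/wrist4c.png",cv2.resize(im[120:270,160:360],None,fx=4,fy=4,interpolation=2))
```

```text
t 6.4 pos [490.2 208.1 114.1] yaw -11.91 z [ 0.002  0.    -1.   ] F [-0.1 -0.8 -1. ] T [0.   0.01 0.02] g 0.453 j6 1.96
t 6.4 pos [490.2 208.1 114.1] yaw -11.91 z [ 0.002  0.    -1.   ] F [-0.1 -0.8 -1. ] T [0.   0.01 0.02] g 0.453 j6 1.96
```

View pics/wrist4c.png

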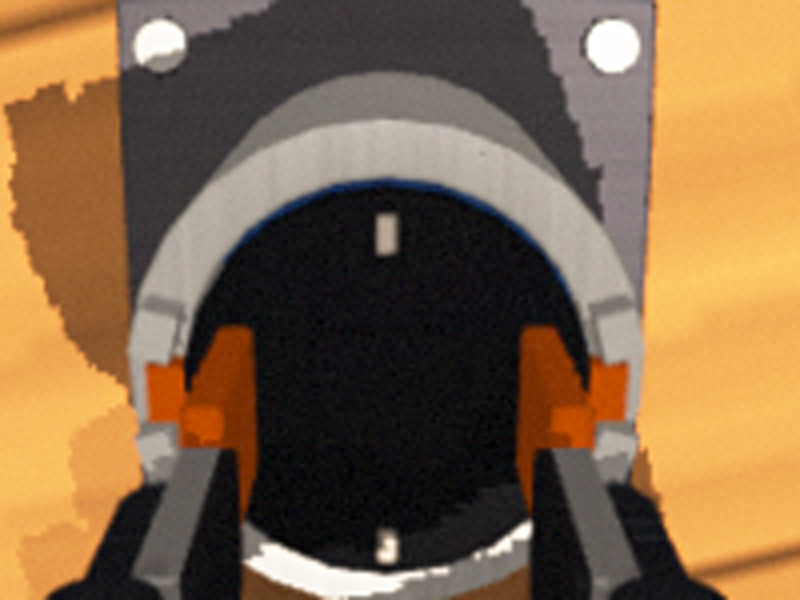

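Call:
servo_tool([
  {"dr": [0, 0, 0], "delta_pos": [0, 0, 0], "hand": 0.35},
  {"dr": [0, 0, 0], "delta_pos": [0, 0, 0], "hand": 0.25},
  {"dr": [0, 0, 0], "delta_pos": [0, 0, 0], "hand": 0.2},
  {"dr": [0, 0, 0], "delta_pos": [0, 0, 0], "hand": 0.2},
  {"dr": [0, 0, 0], "delta_pos": [0, 0, 0], "hand": 0.2},
], squeeze=25)

```text
time_s: 7.08
eef_pos: [490.2, 208.1, 114.1]
ee_rot: [-0.0, 0.995, -0.104, 0.001]
force: [-0.0, 0.5, 0.6]
grip_width: 0.197
```

Run:
```python
from h import *
pose()
p,d=capture("wrist"); im=p[:,:,::-1].copy()
cv2.imwrite("pics/wrist5c.png",cv2.resize(im[120:270,160:360],None,fx=4,fy=4,interpolation=2))
```

```text
t 7.08 pos [490.2 208.1 114.1] yaw -11.91 z [ 0.002  0.    -1.   ] F [-0.   0.5  0.6] T [-0.04  0.03 -0.06] g 0.197 j6 1.96
```

View pics/wrist5c.png

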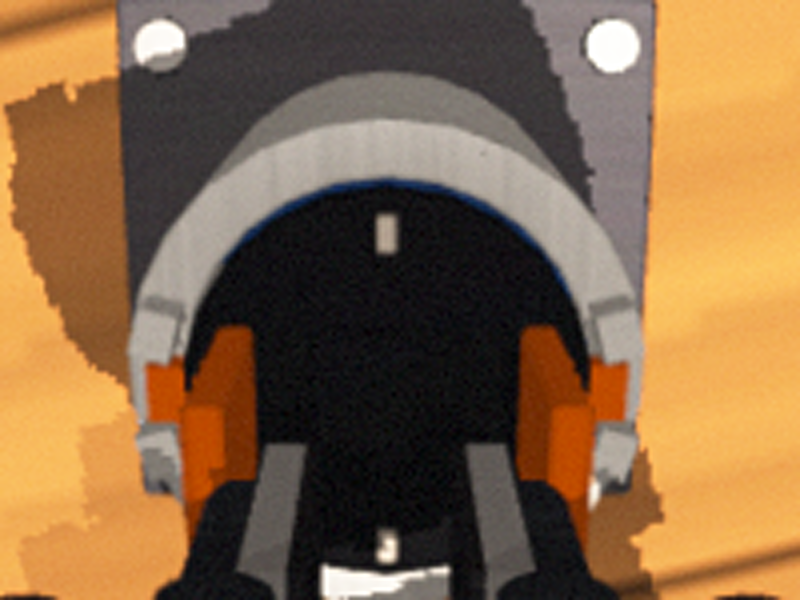

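The fingers closed to 0.2 without pressing the tabs: in the image they appear in front of or above them. Depth should tell which.

Run:
```python
from h import *
p,M=pose();cal=get_calibration("wrist")
im,d=capture("wrist")
def P3(u,v):
    z=d[v,u];r,o=wray([u,v],cal);c=cal["T"][:3,2]
    return o+r*z/(r@c)
for n,(U,V) in dict(fingL=(285,450),fingLlow=(260,540),fingLside=(235,520),fingR=(490,450),fingRlow=(520,540),tabL=(205,425),tabLin=(235,400),tabR=(568,425),disc=(386,380),dotT=(386,233),rim=(386,150)).items():
    u,v=U//4+160,V//4+120
    P=P3(u,v);print(n,(u,v),d[v,u],np.round(P,1),"tool",np.round(M.T@(P-p),1))
for n in ["scene"]:
    q,dd=capture(n);cv2.imwrite("pics/scene5c.png",cv2.resize(q[120:260,230:400,::-1],None,fx=4,fy=4,interpolation=2))
cv2.imwrite("pics/wrist5.png",im[:,:,::-1])
```

```text
t 7.12 pos [490.2 208.1 114.1] yaw -11.91 z [ 0.002  0.    -1.   ] F [ 0.4 -0.9 -0. ] T [-0.03  0.02  0.  ] g 0.202 j6 1.96
fingL (231, 232) 147.25041 [504.9 218.4 153.7] tool [ 12.3 -13.1 -39.6]
fingLlow (225, 255) 123.483154 [505.  219.  178.4] tool [ 12.3 -13.8 -64.3]
fingLside (218, 250) 138.87408 [501.1 224.9 163.8] tool [  7.3 -18.7 -49.7]
fingR (282, 232) 146.52338 [499.9 193.5 154.3] tool [ 12.6  12.3 -40.3]
fingRlow (290, 255) 123.6159 [499.2 192.1 178.3] tool [ 12.3  13.7 -64.2]
tabL (211, 226) 159.04585 [505.7 230.4 141.9] tool [ 10.6 -25.  -27.8]
tabLin (218, 220) 168.61934 [504.9 227.9 132. ] tool [ 10.3 -22.4 -17.9]
tabR (302, 226) 159.43129 [495.4 182.2 141.5] tool [ 10.5  24.3 -27.4]
disc (256, 215) 192.38948 [495.2 207.7 108.8] tool [ 4.9 -0.6  5.3]
dotT (256, 178) 191.27261 [518.  202.9 103.3] tool [28.2 -0.6 10.8]
rim (256, 157) 195.02254 [530.2 200.3  95.8] tool [40.7 -0.6 18.4]
```

View pics/scene5c.png

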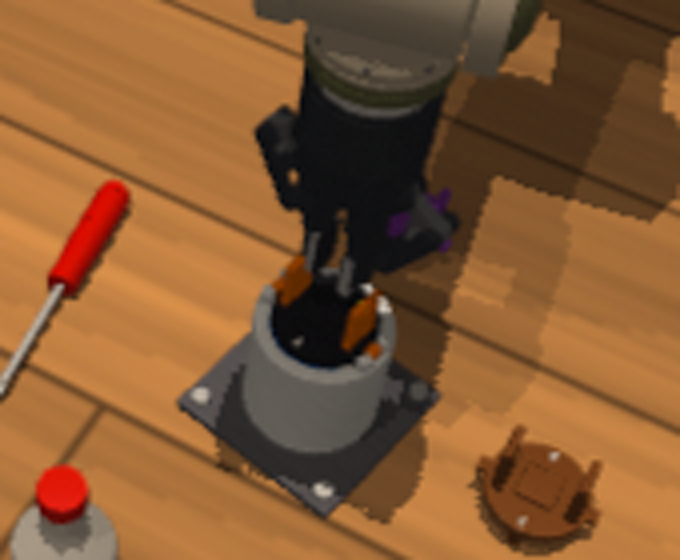

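View pics/wrist5.png

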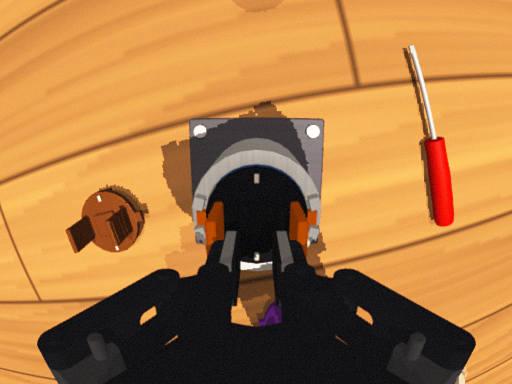

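```bash
python3 - <<'E'
from h import *
p,M=pose();cal=get_calibration("wrist")
im,d=capture("wrist")
def P3(u,v):
    z=d[v,u];r,o=wray([u,v],cal);c=cal["T"][:3,2]
    return o+r*z/(r@c)
for u in (228,231,234,280,283):
  print(u,[ (v,np.round(M.T@(P3(u,v)-p),0).astype(int).tolist()) for v in range(226,262,3)])
E
python3 - <<'E'
from h import *
for n in ["scene","top"]:
    im,d=capture(n);cal=get_calibration(n);W=cloud(d,cal)
    hsv=cv2.cvtColor(im,cv2.COLOR_RGB2HSV)
    # dark/grey points near tool axis between z 110..200
    m=(np.hypot(W[...,0]-490,W[...,1]-208)<40)&(W[...,2]>106)&(W[...,2]<200)&(hsv[...,1]<120)
    print(n,m.sum(),np.round(np.percentile(W[m][:,2],[0,1,5,20,50]),1))
    ys,xs=np.nonzero(m&(W[...,2]<160));
    for y,x in list(zip(ys,xs))[:40]: print((x,y),np.round(W[y,x]),im[y,x])
E
```

```text
t 7.22 pos [490.2 208.1 114. ] yaw -11.91 z [ 0.002  0.    -1.   ] F [-0.4  1.3  0.6] T [ 0.02 -0.04 -0.03] g 0.198 j6 1.96
228 [(226, [-5, -20, 10]), (229, [-7, -20, 10]), (232, [12, -15, -40]), (235, [12, -14, -43]), (238, [12, -14, -46]), (241, [12, -14, -49]), (244, [12, -13, -54]), (247, [12, -13, -56]), (250, [12, -13, -59]), (253, [12, -13, -61]), (256, [12, -12, -65]), (259, [12, -12, -67])]
231 [(226, [-5, -18, 11]), (229, [-8, -18, 12]), (232, [12, -13, -40]), (235, [12, -13, -43]), (238, [12, -13, -46]), (241, [12, -12, -50]), (244, [12, -12, -52]), (247, [12, -12, -56]), (250, [12, -12, -60]), (253, [12, -11, -61]), (256, [12, -11, -64]), (259, [12, -11, -67])]
234 [(226, [-5, -16, 11]), (229, [-8, -16, 11]), (232, [12, -12, -38]), (235, [12, -11, -42]), (238, [12, -11, -46]), (241, [13, -11, -51]), (244, [12, -11, -54]), (247, [12, -11, -56]), (250, [12, -10, -58]), (253, [12, -10, -62]), (256, [11, -10, -64]), (259, [71, -1, -176])]
280 [(226, [-5, 16, 11]), (229, [-7, 16, 10]), (232, [12, 11, -40]), (235, [12, 11, -42]), (238, [12, 11, -47]), (241, [12, 11, -49]), (244
[... 2778 characters left out ...]
107.] [9 8 9]Traceback (most recent call last):
  File "<stdin>", line 7, in <module>
    return _quantile_unchecked(
        a, q, axis, out, overwrite_input, method, keepdims, weights)
    return _ureduce(a,
                    func=_quantile_ureduce_func,
    ...<5 lines>...
                    overwrite_input=overwrite_input,
                    method=method)
    r = func(a, **kwargs)
    result = _quantile(arr,
                       quantiles=q,
    ...<2 lines>...
                       out=out,
                       weights=wgt)
    slices_having_nans = np.isnan(arr[-1, ...])
                                  ~~~^^^^^^^^^
IndexError: index -1 is out of bounds for axis 0 with size 0
```

Two cameras agree that the real fingertips are about 38 mm behind the reported TCP (tip z about 153 against a TCP of 114). So the fingers closed above the tabs and nothing was touched. I'll open and descend by what the cameras show, stopping halfway to check.

Call:
servo_tool([
  {"dr": [0, 0, 0], "delta_pos": [0, 0, 0], "hand": 0.85},
  {"dr": [0, 0, 0], "delta_pos": [0, 0, 0], "hand": 0.85},
  {"dr": [0, 0, 0], "delta_pos": [0, 0, 0], "hand": 0.85},
  {"dr": [0, 0, 0], "delta_pos": [0, 0, 0], "hand": 0.85},
  {"dr": [0, 0, 0], "delta_pos": [0, 0, 0], "hand": 0.85},
  {"dr": [0, 0, 0], "delta_pos": [-0.01, 0, 0.25], "hand": 0.85},
  {"dr": [0, 0, 0], "delta_pos": [0, 0, 0.2], "hand": 0.85},
  {"dr": [0, 0, 0], "delta_pos": [0, 0, 0], "hand": 0.85},
])

```text
time_s: 8.38
eef_pos: [489.3, 208.1, 89.4]
ee_rot: [-0.0, 0.995, -0.104, 0.001]
force: [0.8, -0.2, 0.0]
grip_width: 0.851
```

```bash
cat >> h.py <<'E'
def P3(u,v,d,cal):
    r,o=wray([u,v],cal);return o+r*d[v,u]/(r@cal["T"][:3,2])
def wcloud(d,cal):
    K=cal["camera_matrix"];v,u=np.mgrid[:384,:512];a=(u-K[0,2])/K[0,0];b=(v-K[1,2])/K[1,1];t=np.hypot(a,b)+1e-9
    P=np.stack([a/t*np.tan(t)*d,b/t*np.tan(t)*d,d],-1)
    return P@cal["T"][:3,:3].T+cal["T"][:3,3]
def look(name):
    p,M=pose();cal=get_calibration("wrist");im,d=capture("wrist")
    cv2.imwrite(f"pics/{name}.png",cv2.resize(im[120:270,160:360,::-1],None,fx=4,fy=4,interpolation=2))
    L=(wcloud(d,cal)-p)@M
    f=(abs(L[...,0])<16)&(L[...,2]<-20)&(L[...,2]>-75)&(im.max(2)<140)&(np.ptp(im.astype(int),axis=2)<25)
    for s in (-1,1):
        g=f&(s*L[...,1]>5)&(s*L[...,1]<60)
        if g.any(): print("tip side",s,"max z",np.round(np.percentile(L[g][:,2],99),1),"inner |y|",np.round(np.percentile(abs(L[g][:,1]),1),1))
    return im,d,cal,p,M
E
python3 -c "
from h import *
look('w6')"
```

```text
t 8.38 pos [489.3 208.1  89.4] yaw -11.91 z [ 0.001  0.    -1.   ] F [ 0.8 -0.2  0. ] T [ 0.   -0.02  0.01] g 0.851 j6 1.96
tip side -1 max z -44.1 inner |y| 36.5
tip side 1 max z -43.7 inner |y| 35.1
```

View pics/w6.png

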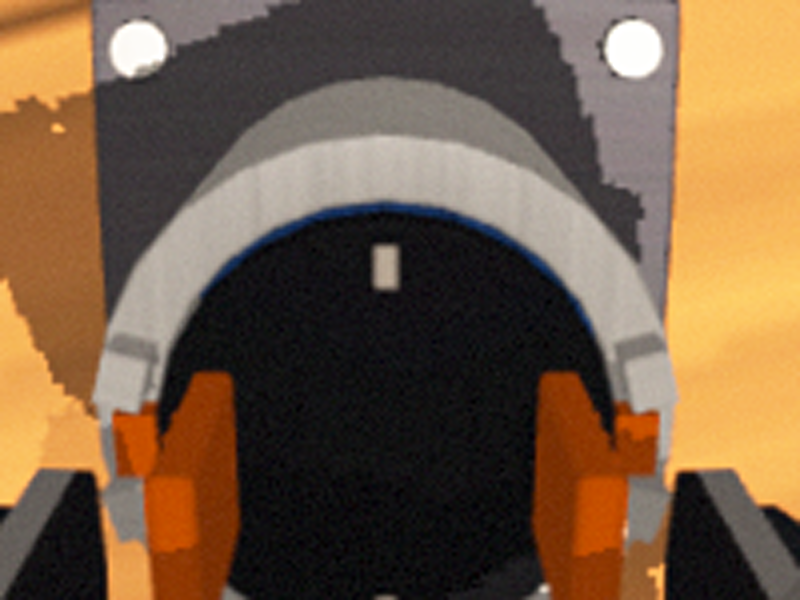

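Call:
servo_tool([
  {"dr": [0, 0, 0], "delta_pos": [0, 0, 0.17], "hand": 0.85},
  {"dr": [0, 0, 0], "delta_pos": [0, 0, 0.15], "hand": 0.85},
  {"dr": [0, 0, 0], "delta_pos": [0, 0, 0], "hand": 0.75},
])

```text
time_s: 8.8
eef_pos: [489.7, 208.2, 72.8]
ee_rot: [-0.0, 0.995, -0.104, 0.001]
force: [-0.2, -0.8, 0.7]
grip_width: 0.751
```

```bash
python3 -c "
from h import *
look('w7')"
```

```text
t 8.8 pos [489.7 208.2  72.8] yaw -11.91 z [ 0.002  0.    -1.   ] F [-0.2 -0.8  0.7] T [-0.02  0.04  0.02] g 0.751 j6 1.96
tip side -1 max z -25.4 inner |y| 5.4
tip side 1 max z -22.9 inner |y| 5.2
```

View pics/w7.png

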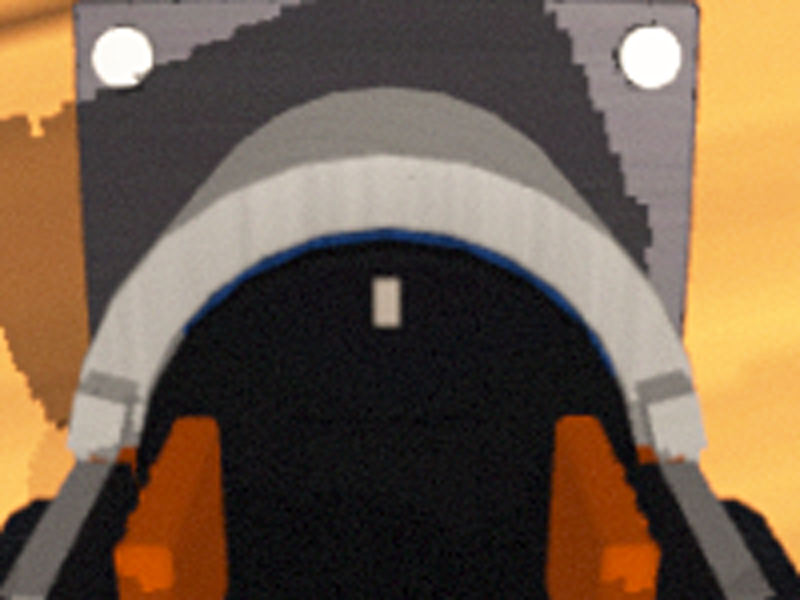

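Pads now stand clearly on either side of the tabs. Close.

Call:
servo_tool([
  {"dr": [0, 0, 0], "delta_pos": [0, 0, 0], "hand": 0.65},
  {"dr": [0, 0, 0], "delta_pos": [0, 0, 0], "hand": 0.58},
  {"dr": [0, 0, 0], "delta_pos": [0, 0, 0], "hand": 0.4},
  {"dr": [0, 0, 0], "delta_pos": [0, 0, 0], "hand": 0.4},
  {"dr": [0, 0, 0], "delta_pos": [0, 0, 0], "hand": 0.4},
  {"dr": [0, 0, 0], "delta_pos": [0, 0, 0], "hand": 0.4},
], squeeze=25)

```text
time_s: 9.6
eef_pos: [490.4, 208.2, 74.9]
ee_rot: [-0.0, 0.995, -0.104, 0.002]
force: [-0.8, 0.5, 1.4]
grip_width: 0.501
```

```bash
python3 -c "
from h import *
look('w8')"
```

```text
t 9.6 pos [490.4 208.2  74.9] yaw -11.89 z [ 0.005  0.    -1.   ] F [-0.8  0.5  1.4] T [-0.11  0.17  0.  ] g 0.501 j6 1.96
tip side -1 max z -23.7 inner |y| 5.4
tip side 1 max z -20.6 inner |y| 5.2
```

View pics/w8.png

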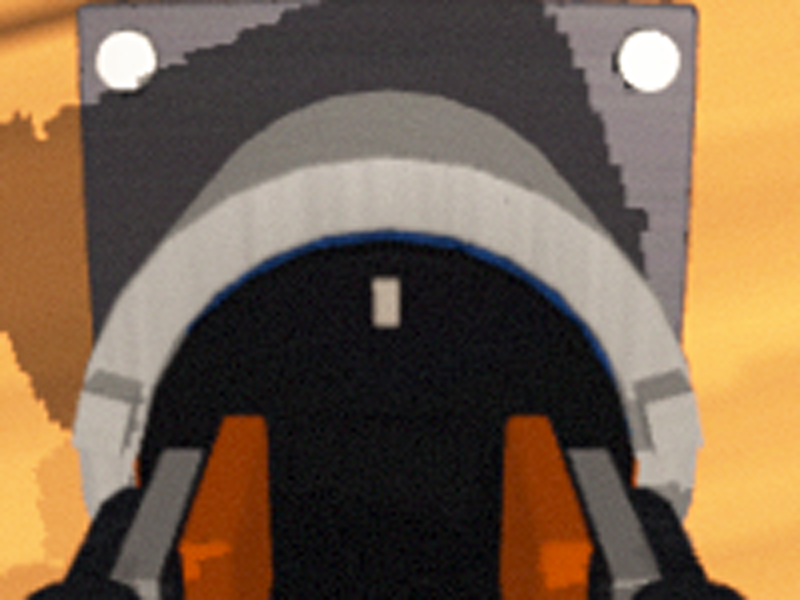

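Call:
servo_tool([
  {"dr": [0, 0, -0.2], "delta_pos": [0, 0, 0], "hand": 0.4},
  {"dr": [0, 0, -0.2], "delta_pos": [0, 0, 0], "hand": 0.4},
  {"dr": [0, 0, -0.2], "delta_pos": [0, 0, 0], "hand": 0.4},
])

```text
time_s: 10.02
eef_pos: [490.7, 208.3, 74.9]
ee_rot: [-0.0, 0.999, -0.048, 0.003]
force: [0.3, 0.0, 0.8]
grip_width: 0.503
```

```bash
python3 -c "
from h import *
pose()"
```

```text
t 10.03 pos [490.7 208.3  74.9] yaw -5.5 z [ 0.005  0.    -1.   ] F [0.3 0.  0.8] T [-0.08  0.03 -0.07] g 0.503 j6 1.85
```

Call:
servo_tool([
  {"dr": [0, 0, -0.25], "delta_pos": [0, 0, 0], "hand": 0.4},
  {"dr": [0, 0, -0.25], "delta_pos": [0, 0, 0], "hand": 0.4},
  {"dr": [0, 0, -0.25], "delta_pos": [0, 0, 0], "hand": 0.4},
  {"dr": [0, 0, -0.25], "delta_pos": [0, 0, 0], "hand": 0.4},
  {"dr": [0, 0, -0.25], "delta_pos": [0, 0, 0], "hand": 0.4},
  {"dr": [0, 0, -0.25], "delta_pos": [0, 0, 0], "hand": 0.4},
  {"dr": [0, 0, -0.25], "delta_pos": [0, 0, 0], "hand": 0.4},
  {"dr": [0, 0, -0.25], "delta_pos": [0, 0, 0], "hand": 0.4},
])

```text
time_s: 11.02
eef_pos: [491.2, 208.7, 74.9]
ee_rot: [-0.0, 0.99, 0.138, 0.003]
force: [0.2, 1.2, 1.4]
grip_width: 0.5
```

```bash
python3 -c "
from h import *
look('w9')"
```

```text
t 11.03 pos [491.2 208.7  74.9] yaw 15.82 z [ 0.006  0.002 -1.   ] F [0.2 1.2 1.4] T [ 0.03  0.05 -0.03] g 0.5 j6 1.48
tip side -1 max z -20.3 inner |y| 5.4
tip side 1 max z -25.0 inner |y| 5.2
```

View pics/w9.png

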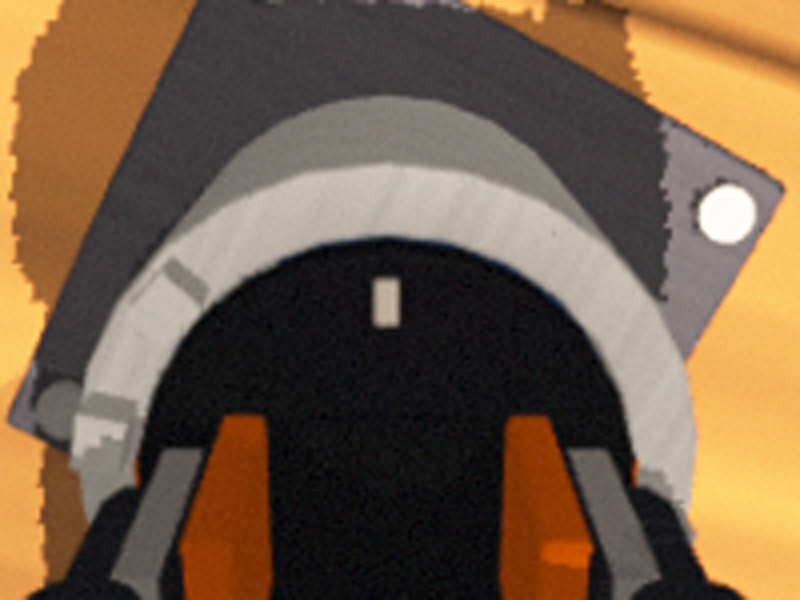

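Call:
servo_tool([
  {"dr": [0, 0, -0.2], "delta_pos": [0, 0, 0], "hand": 0.4},
  {"dr": [0, 0, -0.2], "delta_pos": [0, 0, 0], "hand": 0.4},
  {"dr": [0, 0, -0.2], "delta_pos": [0, 0, 0], "hand": 0.4},
  {"dr": [0, 0, -0.2], "delta_pos": [0, 0, 0], "hand": 0.4},
  {"dr": [0, 0, 0], "delta_pos": [0, 0, 0], "hand": 0.4},
])

```text
time_s: 11.7
eef_pos: [491.2, 209.1, 74.8]
ee_rot: [-0.001, 0.977, 0.211, 0.003]
force: [-0.3, 1.1, 1.8]
grip_width: 0.496
```

```bash
python3 -c "
from h import *
pose()"
```

```text
t 11.7 pos [491.2 209.1  74.8] yaw 24.39 z [ 0.006  0.002 -1.   ] F [-0.3  1.1  1.8] T [ 0.07  0.06 -0.02] g 0.496 j6 1.33
```

Call:
servo_tool([
  {"dr": [0, 0, -0.12], "delta_pos": [0, 0, 0], "hand": 0.4},
  {"dr": [0, 0, -0.12], "delta_pos": [0, 0, 0], "hand": 0.4},
])

```text
time_s: 11.95
eef_pos: [491.3, 209.1, 74.9]
ee_rot: [-0.001, 0.973, 0.233, 0.004]
force: [-0.3, 1.6, 1.2]
grip_width: 0.495
```

```bash
python3 -c "
from h import *
pose()"
```

```text
t 11.95 pos [491.3 209.1  74.9] yaw 26.91 z [ 0.007  0.003 -1.   ] F [-0.3  1.6  1.2] T [ 0.21  0.05 -0.08] g 0.495 j6 1.28
```

Call:
servo_tool([
  {"dr": [0, 0, -0.12], "delta_pos": [0, 0, 0], "hand": 0.4},
  {"dr": [0, 0, -0.12], "delta_pos": [0, 0, 0], "hand": 0.4},
])

```text
time_s: 12.2
eef_pos: [491.2, 209.2, 74.9]
ee_rot: [-0.001, 0.967, 0.254, 0.004]
force: [0.1, 1.3, 0.6]
grip_width: 0.498
```

```bash
python3 -c "
from h import *
pose()"
```

```text
t 12.2 pos [491.2 209.2  74.9] yaw 29.48 z [ 0.007  0.003 -1.   ] F [0.1 1.3 0.6] T [ 0.22  0.05 -0.06] g 0.498 j6 1.24
```

Call:
servo_tool([
  {"dr": [0, 0, -0.12], "delta_pos": [0, 0, 0], "hand": 0.4},
  {"dr": [0, 0, -0.12], "delta_pos": [0, 0, 0], "hand": 0.4},
])

```text
time_s: 12.45
eef_pos: [491.3, 209.3, 74.9]
ee_rot: [-0.0, 0.961, 0.276, 0.004]
force: [0.2, 1.6, 0.3]
grip_width: 0.498
```

```bash
python3 -c "
from h import *
pose()"
```

```text
t 12.45 pos [491.3 209.3  74.9] yaw 32.05 z [ 0.007  0.003 -1.   ] F [0.2 1.6 0.3] T [ 0.27  0.09 -0.04] g 0.498 j6 1.19
```

Call:
servo_tool([
  {"dr": [0, 0, -0.12], "delta_pos": [0, 0, 0], "hand": 0.4},
  {"dr": [0, 0, -0.12], "delta_pos": [0, 0, 0], "hand": 0.4},
])

```text
time_s: 12.7
eef_pos: [491.2, 209.3, 74.9]
ee_rot: [-0.0, 0.955, 0.298, 0.004]
force: [0.4, 1.6, 0.7]
grip_width: 0.498
```

```bash
python3 -c "
from h import *
pose()"
```

```text
t 12.7 pos [491.2 209.3  74.9] yaw 34.62 z [ 0.007  0.003 -1.   ] F [0.4 1.6 0.7] T [ 0.25  0.07 -0.06] g 0.498 j6 1.15
```

Call:
servo_tool([
  {"dr": [0, 0, -0.12], "delta_pos": [0, 0, 0], "hand": 0.4},
  {"dr": [0, 0, -0.12], "delta_pos": [0, 0, 0], "hand": 0.4},
])

```text
time_s: 12.95
eef_pos: [491.2, 209.3, 74.9]
ee_rot: [-0.0, 0.948, 0.319, 0.004]
force: [-0.4, 1.1, 1.0]
grip_width: 0.5
```

```bash
python3 -c "
from h import *
pose()"
```

```text
t 12.95 pos [491.2 209.3  74.9] yaw 37.19 z [ 0.007  0.003 -1.   ] F [-0.4  1.1  1. ] T [ 0.3  0.1 -0.1] g 0.5 j6 1.1
```

Call:
servo_tool([
  {"dr": [0, 0, -0.12], "delta_pos": [0, 0, 0], "hand": 0.4},
  {"dr": [0, 0, -0.12], "delta_pos": [0, 0, 0], "hand": 0.4},
])

```text
time_s: 13.2
eef_pos: [491.3, 209.3, 74.9]
ee_rot: [-0.0, 0.94, 0.34, 0.004]
force: [0.6, 1.3, 0.8]
grip_width: 0.499
```

```bash
python3 -c "
from h import *
pose()"
```

```text
t 13.2 pos [491.3 209.3  74.9] yaw 39.76 z [ 0.007  0.003 -1.   ] F [0.6 1.3 0.8] T [ 0.24  0.07 -0.06] g 0.499 j6 1.06
```

Call:
servo_tool([
  {"dr": [0, 0, -0.12], "delta_pos": [0, 0, 0], "hand": 0.4},
  {"dr": [0, 0, -0.12], "delta_pos": [0, 0, 0], "hand": 0.4},
])

```text
time_s: 13.45
eef_pos: [491.3, 209.4, 74.9]
ee_rot: [-0.0, 0.933, 0.361, 0.004]
force: [0.4, 1.4, 0.9]
grip_width: 0.504
```

```bash
python3 -c "
from h import *
pose()"
```

```text
t 13.45 pos [491.3 209.4  74.9] yaw 42.33 z [ 0.007  0.003 -1.   ] F [0.4 1.4 0.9] T [0.29 0.07 0.01] g 0.504 j6 1.01
```

Call:
servo_tool([
  {"dr": [0, 0, -0.12], "delta_pos": [0, 0, 0], "hand": 0.4},
])

```text
time_s: 13.58
eef_pos: [491.3, 209.4, 74.9]
ee_rot: [-0.0, 0.928, 0.372, 0.004]
force: [0.5, 2.0, 1.0]
grip_width: 0.497
```

```bash
python3 -c "
from h import *
pose()"
```

```text
t 13.57 pos [491.3 209.4  74.9] yaw 43.62 z [ 0.007  0.003 -1.   ] F [0.5 2.  1. ] T [0.31 0.08 0.02] g 0.497 j6 0.99
```

Call:
servo_tool([
  {"dr": [0, 0, -0.12], "delta_pos": [0, 0, 0], "hand": 0.4},
])

```text
time_s: 13.7
eef_pos: [491.3, 209.4, 74.9]
ee_rot: [-0.0, 0.924, 0.382, 0.004]
force: [0.2, 1.6, 2.2]
grip_width: 0.495
```

```bash
python3 -c "
from h import *
pose()"
```

```text
t 13.7 pos [491.3 209.4  74.9] yaw 44.91 z [ 0.007  0.003 -1.   ] F [0.2 1.6 2.2] T [ 0.3   0.07 -0.13] g 0.495 j6 0.97
```

Call:
servo_tool([
  {"dr": [0, 0, -0.12], "delta_pos": [0, 0, 0], "hand": 0.4},
])

```text
time_s: 13.82
eef_pos: [491.3, 209.4, 74.9]
ee_rot: [-0.0, 0.92, 0.392, 0.004]
force: [0.3, 2.1, 1.8]
grip_width: 0.502
```

```bash
python3 -c "
from h import *
pose()"
```

```text
t 13.82 pos [491.3 209.4  74.9] yaw 46.19 z [ 0.007  0.003 -1.   ] F [0.3 2.1 1.8] T [ 0.29  0.09 -0.02] g 0.502 j6 0.95
```

Call:
servo_tool([
  {"dr": [0, 0, -0.12], "delta_pos": [0, 0, 0], "hand": 0.4},
])

```text
time_s: 13.95
eef_pos: [491.3, 209.4, 74.9]
ee_rot: [-0.0, 0.915, 0.403, 0.004]
force: [0.3, 1.5, 0.7]
grip_width: 0.498
```

```bash
python3 -c "
from h import *
pose()"
```

```text
t 13.95 pos [491.3 209.4  74.9] yaw 47.48 z [ 0.007  0.003 -1.   ] F [0.3 1.5 0.7] T [ 0.3   0.05 -0.01] g 0.498 j6 0.92
```

Call:
servo_tool([
  {"dr": [0, 0, -0.12], "delta_pos": [0, 0, 0], "hand": 0.4},
])

```text
time_s: 14.08
eef_pos: [491.3, 209.4, 74.9]
ee_rot: [-0.0, 0.911, 0.413, 0.004]
force: [-0.1, 1.4, 1.2]
grip_width: 0.5
```

```bash
python3 -c "
from h import *
look('w10')"
```

```text
t 14.07 pos [491.3 209.4  74.9] yaw 48.76 z [ 0.007  0.003 -1.   ] F [-0.1  1.4  1.2] T [ 0.27  0.06 -0.06] g 0.5 j6 0.9
tip side -1 max z -20.3 inner |y| 5.3
tip side 1 max z -26.9 inner |y| 5.3
```

View pics/w10.png

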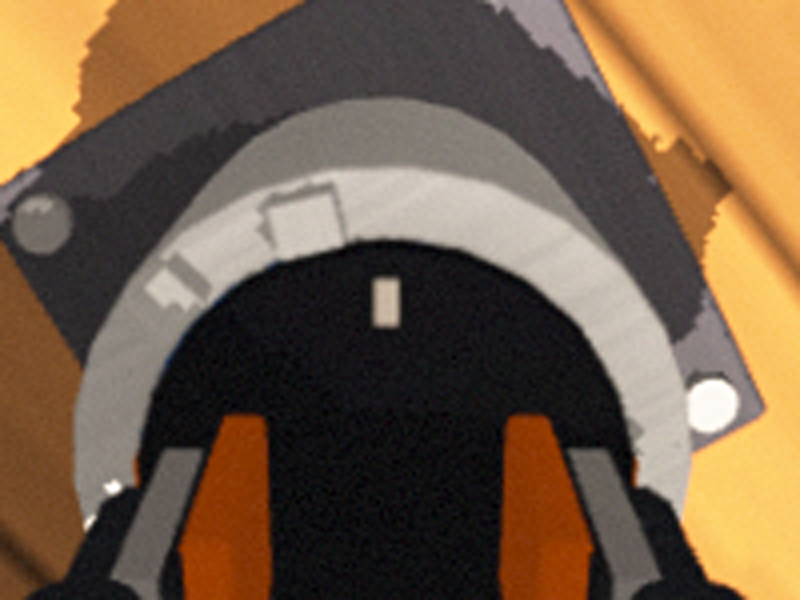

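Call:
servo_tool([
  {"dr": [0, 0, -0.12], "delta_pos": [0, 0, 0], "hand": 0.4},
])

```text
time_s: 14.25
eef_pos: [491.3, 209.4, 74.9]
ee_rot: [-0.0, 0.906, 0.423, 0.004]
force: [0.6, 2.0, 1.9]
grip_width: 0.499
```

```bash
python3 -c "
from h import *
pose()"
```

```text
t 14.25 pos [491.3 209.4  74.9] yaw 50.08 z [ 0.007  0.003 -1.   ] F [0.6 2.  1.9] T [ 0.27  0.02 -0.08] g 0.499 j6 0.88
```

Call:
servo_tool([
  {"dr": [0, 0, -0.12], "delta_pos": [0, 0, 0], "hand": 0.4},
])

```text
time_s: 14.38
eef_pos: [491.3, 209.4, 74.9]
ee_rot: [0.0, 0.901, 0.433, 0.004]
force: [0.8, 1.8, 0.7]
grip_width: 0.501
```

```bash
python3 -c "
from h import *
pose()"
```

```text
t 14.38 pos [491.3 209.4  74.9] yaw 51.36 z [ 0.007  0.003 -1.   ] F [0.8 1.8 0.7] T [ 0.31  0.03 -0.08] g 0.501 j6 0.86
```

Call:
servo_tool([
  {"dr": [0, 0, -0.12], "delta_pos": [0, 0, 0], "hand": 0.4},
])

```text
time_s: 14.5
eef_pos: [491.3, 209.4, 74.9]
ee_rot: [0.0, 0.896, 0.443, 0.004]
force: [-0.3, 2.3, 1.2]
grip_width: 0.497
```

```bash
python3 -c "
from h import *
pose()"
```

```text
t 14.5 pos [491.3 209.4  74.9] yaw 52.65 z [ 0.007  0.003 -1.   ] F [-0.3  2.3  1.2] T [ 0.32  0.06 -0.09] g 0.497 j6 0.83
```

Call:
servo_tool([
  {"dr": [0, 0, -0.12], "delta_pos": [0, 0, 0], "hand": 0.4},
])

```text
time_s: 14.62
eef_pos: [491.3, 209.4, 74.9]
ee_rot: [0.0, 0.891, 0.453, 0.004]
force: [-0.5, 1.5, 1.3]
grip_width: 0.499
```

```bash
python3 -c "
from h import *
pose()"
```

```text
t 14.62 pos [491.3 209.4  74.9] yaw 53.94 z [ 0.007  0.003 -1.   ] F [-0.5  1.5  1.3] T [ 0.31  0.04 -0.05] g 0.499 j6 0.81
```

Call:
servo_tool([
  {"dr": [0, 0, -0.12], "delta_pos": [0, 0, 0], "hand": 0.4},
])

```text
time_s: 14.75
eef_pos: [491.3, 209.4, 74.9]
ee_rot: [0.0, 0.886, 0.463, 0.004]
force: [0.0, 1.8, 0.1]
grip_width: 0.502
```

```bash
python3 -c "
from h import *
pose()"
```

```text
t 14.75 pos [491.3 209.4  74.9] yaw 55.22 z [ 0.007  0.003 -1.   ] F [0.  1.8 0.1] T [ 0.35  0.07 -0.05] g 0.502 j6 0.79
```

Call:
servo_tool([
  {"dr": [0, 0, -0.12], "delta_pos": [0, 0, 0], "hand": 0.4},
])

```text
time_s: 14.88
eef_pos: [491.0, 209.5, 74.9]
ee_rot: [-0.0, 0.881, 0.473, 0.003]
force: [-1.6, 2.8, 1.9]
grip_width: 0.498
```

```bash
python3 -c "
from h import *
pose()"
```

```text
t 14.88 pos [491.  209.5  74.9] yaw 56.5 z [ 0.006  0.003 -1.   ] F [-1.6  2.8  1.9] T [ 0.5   0.37 -0.12] g 0.498 j6 0.77
```

Call:
servo_tool([
  {"dr": [0, 0, -0.12], "delta_pos": [0, 0, 0], "hand": 0.4},
])

```text
time_s: 15.0
eef_pos: [490.7, 209.6, 74.9]
ee_rot: [-0.0, 0.876, 0.483, 0.003]
force: [-1.3, 2.9, 2.1]
grip_width: 0.498
```

```bash
python3 -c "
from h import *
pose()"
```

```text
t 15.0 pos [490.7 209.6  74.9] yaw 57.77 z [ 0.005  0.004 -1.   ] F [-1.3  2.9  2.1] T [ 0.5   0.46 -0.21] g 0.498 j6 0.74
```

Call:
servo_tool([
  {"dr": [0, 0, -0.12], "delta_pos": [0, 0, 0], "hand": 0.4},
])

```text
time_s: 15.12
eef_pos: [490.6, 209.7, 74.9]
ee_rot: [-0.0, 0.87, 0.493, 0.003]
force: [-1.1, 3.0, 1.7]
grip_width: 0.495
```

```bash
python3 -c "
from h import *
pose()"
```

```text
t 15.12 pos [490.6 209.7  74.9] yaw 59.04 z [ 0.005  0.004 -1.   ] F [-1.1  3.   1.7] T [ 0.36  0.35 -0.39] g 0.495 j6 0.72
```

Stop found: Tz rises from −0.05 to −0.39 N·m from yaw ≈57° (about 69° turned). I'll back off about 1.5° and lift gently.

Call:
servo_tool([
  {"dr": [0, 0, 0.15], "delta_pos": [0, 0, 0], "hand": 0.4},
  {"dr": [0, 0, 0], "delta_pos": [0, 0, -0.04], "hand": 0.4},
])

```text
time_s: 15.38
eef_pos: [490.3, 209.3, 76.3]
ee_rot: [-0.0, 0.877, 0.481, 0.003]
force: [-0.6, 0.8, -5.5]
grip_width: 0.493
```

```bash
python3 -c "
from h import *
pose()"
```

```text
t 15.38 pos [490.3 209.3  76.3] yaw 57.45 z [ 0.004  0.003 -1.   ] F [-0.6  0.8 -5.5] T [ 0.13  0.02 -0.15] g 0.493 j6 0.75
```

Call:
servo_tool([
  {"dr": [0, 0, 0], "delta_pos": [0, 0, -0.04], "hand": 0.4},
  {"dr": [0, 0, 0], "delta_pos": [0, 0, -0.02], "hand": 0.4},
])

```text
time_s: 15.62
eef_pos: [490.0, 208.9, 78.7]
ee_rot: [-0.0, 0.877, 0.481, 0.002]
force: [-0.7, 0.4, -4.8]
grip_width: 0.497
```

```bash
python3 -c "
from h import *
look('w11')"
```

```text
t 15.62 pos [490.  208.9  78.7] yaw 57.46 z [ 0.003  0.002 -1.   ] F [-0.7  0.4 -4.8] T [ 0.15 -0.03 -0.12] g 0.497 j6 0.75
tip side -1 max z -27.1 inner |y| 5.1
tip side 1 max z -27.1 inner |y| 5.4
```

View pics/w11.png

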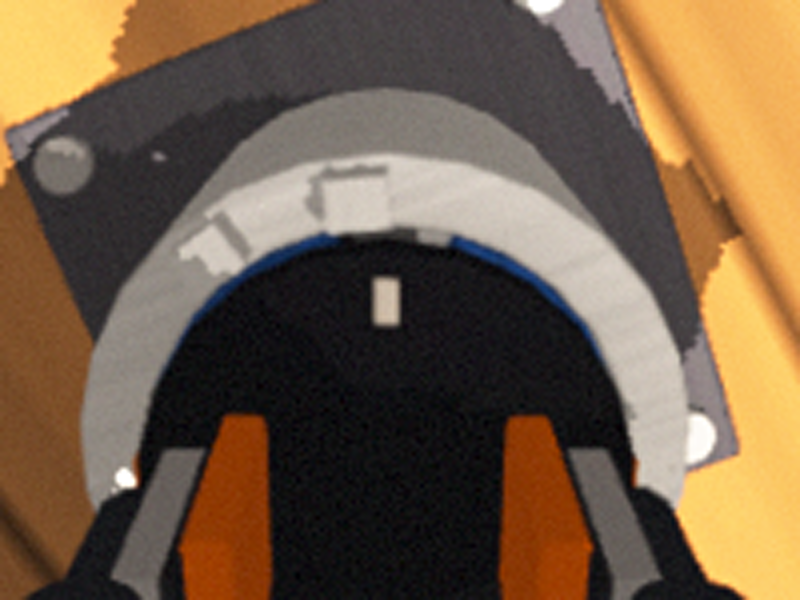

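Call:
servo_tool([
  {"dr": [0, 0, 0], "delta_pos": [0, 0, -0.05], "hand": 0.4},
  {"dr": [0, 0, 0], "delta_pos": [0, 0, -0.05], "hand": 0.4},
])

```text
time_s: 15.92
eef_pos: [490.2, 208.7, 84.2]
ee_rot: [0.0, 0.877, 0.481, 0.002]
force: [0.7, -0.4, -1.5]
grip_width: 0.494
```

```bash
python3 -c "
from h import *
pose()"
```

```text
t 15.93 pos [490.2 208.7  84.2] yaw 57.48 z [ 0.003  0.002 -1.   ] F [ 0.7 -0.4 -1.5] T [-0.02 -0.    0.03] g 0.494 j6 0.75
```

Call:
servo_tool([
  {"dr": [0, 0, 0], "delta_pos": [0, 0, -0.06], "hand": 0.4},
  {"dr": [0, 0, 0], "delta_pos": [0, 0, -0.06], "hand": 0.4},
  {"dr": [0, 0, 0], "delta_pos": [0, 0, -0.06], "hand": 0.4},
])

```text
time_s: 16.3
eef_pos: [490.4, 208.7, 94.4]
ee_rot: [0.0, 0.877, 0.481, 0.002]
force: [-0.4, -0.2, -1.5]
grip_width: 0.497
```

```bash
python3 -c "
from h import *
pose()"
```

```text
t 16.3 pos [490.4 208.7  94.4] yaw 57.5 z [ 0.004  0.002 -1.   ] F [-0.4 -0.2 -1.5] T [-0.01  0.07  0.01] g 0.497 j6 0.75
```

Call:
servo_tool([
  {"dr": [0, 0, 0], "delta_pos": [0, 0, -0.3], "hand": 0.4},
  {"dr": [0, 0, 0], "delta_pos": [0, 0, -0.5], "hand": 0.4},
  {"dr": [0, 0, 0], "delta_pos": [0, 0, -0.4], "hand": 0.4},
  {"dr": [0, 0, 0], "delta_pos": [-0.25, 0.2, 0], "hand": 0.4},
  {"dr": [0, 0, 0], "delta_pos": [-0.5, 0.4, 0], "hand": 0.4},
  {"dr": [0, 0, 0], "delta_pos": [-0.5, 0.4, 0], "hand": 0.4},
  {"dr": [0, 0, 0], "delta_pos": [-0.5, 0.4, 0], "hand": 0.4},
  {"dr": [0, 0, 0], "delta_pos": [-0.5, 0.4, 0], "hand": 0.4},
  {"dr": [0, 0, 0], "delta_pos": [-0.5, 0.4, 0], "hand": 0.4},
  {"dr": [0, 0, 0], "delta_pos": [-0.5, 0.4, 0], "hand": 0.4},
  {"dr": [0, 0, 0], "delta_pos": [-0.5, 0.4, 0], "hand": 0.4},
  {"dr": [0, 0, 0], "delta_pos": [-0.5, 0.4, 0], "hand": 0.4},
  {"dr": [0, 0, 0], "delta_pos": [-0.5, 0.4, 0], "hand": 0.4},
  {"dr": [0, 0, 0], "delta_pos": [-0.5, 0.4, 0], "hand": 0.4},
  {"dr": [0, 0, 0], "delta_pos": [-0.3, 0.25, 0], "hand": 0.4},
  {"dr": [0, 0, 0], "delta_pos": [-0.1, 0.1, 0], "hand": 0.4},
  {"dr": [0, 0, 0], "delta_pos": [0, 0, 0], "hand": 0.4},
])

```text
time_s: 18.42
eef_pos: [524.9, -173.0, 152.5]
ee_rot: [-0.002, 0.878, 0.479, -0.001]
force: [-0.4, 0.2, -1.8]
grip_width: 0.497
```

Run:
```python
from h import *
p,M=pose();cal=get_calibration("wrist");im,d=capture("wrist");o=im[:,:,::-1].copy()
for a in [(0,0),(75,75),(75,-75),(-75,75),(-75,-75)]:
    q=project_w([542+a[0],-235+a[1],14 if a[0] else 5],cal);cv2.circle(o,tuple(np.round(q).astype(int)),3,(0,255,0),1)
cv2.imwrite("pics/w12.png",o)
for n in ["scene"]:
    q,dd=capture(n);cv2.imwrite("pics/scene12.png",q[:,:,::-1])
t,dt=capture("top");cv2.imwrite("pics/top12.png",t[:,:,::-1])
```

```text
t 18.43 pos [ 524.9 -173.   152.5] yaw 57.28 z [-0.004  0.003 -1.   ] F [-0.4  0.2 -1.8] T [0.02 0.03 0.04] g 0.497 j6 0.04
```

View pics/w12.png

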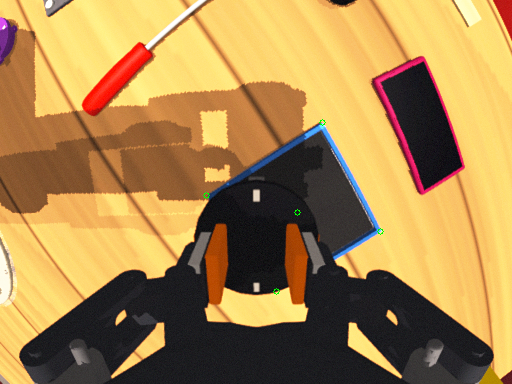

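View pics/scene12.png

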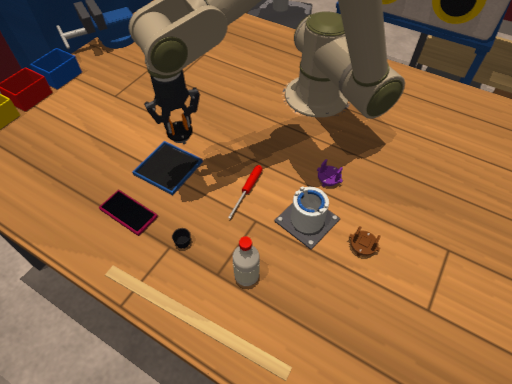

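Call:
servo_tool([
  {"dr": [0, 0, 0], "delta_pos": [-0.43, 0.48, 0], "hand": 0.4},
  {"dr": [0, 0, 0], "delta_pos": [-0.43, 0.48, 0], "hand": 0.4},
  {"dr": [0, 0, 0], "delta_pos": [0, 0, 0], "hand": 0.4},
  {"dr": [0, 0, 0], "delta_pos": [0, 0, 0.4], "hand": 0.4},
  {"dr": [0, 0, 0], "delta_pos": [0, 0, 0.4], "hand": 0.4},
  {"dr": [0, 0, 0], "delta_pos": [0, 0, 0.4], "hand": 0.4},
  {"dr": [0, 0, 0], "delta_pos": [0, 0, 0.3], "hand": 0.4},
  {"dr": [0, 0, 0], "delta_pos": [0, 0, 0.2], "hand": 0.4},
  {"dr": [0, 0, 0], "delta_pos": [0, 0, 0], "hand": 0.4},
])

```text
time_s: 19.7
eef_pos: [543.5, -227.0, 66.6]
ee_rot: [-0.002, 0.875, 0.484, 0.0]
force: [0.3, 0.1, -1.5]
grip_width: 0.499
```

Run:
```python
from h import *
p,M=pose();cal=get_calibration("wrist");im,d=capture("wrist");o=im[:,:,::-1].copy()
cv2.imwrite("pics/w13.png",o)
```

```text
t 19.7 pos [ 543.5 -227.    66.6] yaw 57.89 z [-0.002  0.004 -1.   ] F [ 0.3  0.1 -1.5] T [-0.01  0.05 -0.02] g 0.499 j6 -0.04
```

View pics/w13.png

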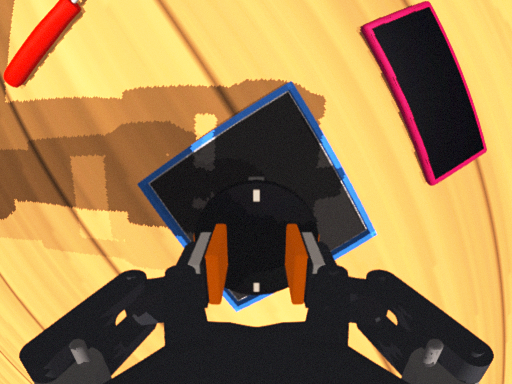

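Call:
servo_tool([
  {"dr": [0, 0, 0], "delta_pos": [-0.15, 0.06, 0.2], "hand": 0.4},
  {"dr": [0, 0, 0], "delta_pos": [0, 0, 0.35], "hand": 0.4},
  {"dr": [0, 0, 0], "delta_pos": [0, 0, 0.35], "hand": 0.4},
  {"dr": [0, 0, 0], "delta_pos": [0, 0, 0.15], "hand": 0.4},
  {"dr": [0, 0, 0], "delta_pos": [0, 0, 0], "hand": 0.4},
])

```text
time_s: 20.38
eef_pos: [542.2, -236.3, 11.4]
ee_rot: [-0.001, 0.875, 0.484, 0.0]
force: [0.6, 0.0, -2.4]
grip_width: 0.5
```

```bash
python3 -c "
from h import *
pose()"
```

```text
t 20.38 pos [ 542.2 -236.3   11.4] yaw 57.83 z [-0.     0.003 -1.   ] F [ 0.6  0.  -2.4] T [0.02 0.04 0.01] g 0.5 j6 -0.05
```

Roughly 10 mm left before contact (expected near TCP z ≈ 1). I'll creep down.

Call:
servo_tool([
  {"dr": [0, 0, 0], "delta_pos": [0, 0, 0.06], "hand": 0.4},
  {"dr": [0, 0, 0], "delta_pos": [0, 0, 0.05], "hand": 0.4},
  {"dr": [0, 0, 0], "delta_pos": [0, 0, 0], "hand": 0.4},
])

```text
time_s: 20.75
eef_pos: [542.8, -236.6, 6.5]
ee_rot: [-0.0, 0.875, 0.484, 0.001]
force: [0.8, -0.2, -2.0]
grip_width: 0.496
```

Call:
servo_tool([
  {"dr": [0, 0, 0], "delta_pos": [0, 0, 0.04], "hand": 0.4},
  {"dr": [0, 0, 0], "delta_pos": [0, 0, 0], "hand": 0.4},
])

```text
time_s: 21.0
eef_pos: [543.0, -236.7, 4.8]
ee_rot: [-0.0, 0.875, 0.484, 0.001]
force: [0.5, 0.1, -0.9]
grip_width: 0.501
```

Call:
servo_tool([
  {"dr": [0, 0, 0], "delta_pos": [0, 0, 0.03], "hand": 0.4},
  {"dr": [0, 0, 0], "delta_pos": [0, 0, 0], "hand": 0.4},
])

```text
time_s: 21.25
eef_pos: [543.0, -236.7, 3.2]
ee_rot: [0.0, 0.875, 0.484, 0.001]
force: [-0.5, -0.2, -1.2]
grip_width: 0.499
```

Call:
servo_tool([
  {"dr": [0, 0, 0], "delta_pos": [0, 0, 0.03], "hand": 0.4},
  {"dr": [0, 0, 0], "delta_pos": [0, 0, 0], "hand": 0.4},
])

```text
time_s: 21.5
eef_pos: [543.0, -236.7, 1.6]
ee_rot: [-0.0, 0.875, 0.484, 0.001]
force: [-0.3, -0.1, -1.5]
grip_width: 0.5
```

Call:
servo_tool([
  {"dr": [0, 0, 0], "delta_pos": [0, 0, 0.02], "hand": 0.4},
  {"dr": [0, 0, 0], "delta_pos": [0, 0, 0], "hand": 0.4},
])

```text
time_s: 21.75
eef_pos: [543.2, -236.8, 1.0]
ee_rot: [0.0, 0.875, 0.484, 0.001]
force: [-0.3, -1.0, -0.2]
grip_width: 0.497
```

Call:
servo_tool([
  {"dr": [0, 0, 0], "delta_pos": [0, 0, 0.02], "hand": 0.4},
  {"dr": [0, 0, 0], "delta_pos": [0, 0, 0], "hand": 0.4},
])

```text
time_s: 22.0
eef_pos: [543.3, -236.9, 1.0]
ee_rot: [0.0, 0.875, 0.484, 0.001]
force: [0.1, 0.4, -1.4]
grip_width: 0.499
```

Call:
servo_tool([
  {"dr": [0, 0, 0], "delta_pos": [0, 0, 0.03], "hand": 0.4},
  {"dr": [0, 0, 0], "delta_pos": [0, 0, 0], "hand": 0.4},
])

```text
time_s: 22.25
eef_pos: [543.5, -237.1, 1.0]
ee_rot: [0.001, 0.875, 0.484, 0.001]
force: [-0.5, 0.4, -1.4]
grip_width: 0.497
```

Call:
servo_tool([
  {"dr": [0, 0, 0], "delta_pos": [0, 0, 0.03], "hand": 0.4},
  {"dr": [0, 0, 0], "delta_pos": [0, 0, 0], "hand": 0.4},
])

```text
time_s: 22.5
eef_pos: [543.6, -237.2, 1.0]
ee_rot: [0.001, 0.875, 0.484, 0.001]
force: [-0.7, 0.9, -0.4]
grip_width: 0.497
```

Run:
```python
from h import *
p,M=pose();cal=get_calibration("wrist");im,d=capture("wrist")
cv2.imwrite("pics/w14.png",im[:,:,::-1])
W=wcloud(d,cal)
for u,v in [(256,240),(256,220),(256,195),(230,190),(300,160),(256,150),(218,228),(296,228)]: print((u,v),np.round(W[v,u],1),im[v,u])
q,dd=capture("scene");cv2.imwrite("pics/scene14.png",cv2.resize(q[100:220,110:270,::-1],None,fx=5,fy=5,interpolation=2))
```

```text
t 22.5 pos [ 543.6 -237.2    1. ] yaw 57.87 z [ 0.003 -0.001 -1.   ] F [-0.7  0.9 -0.4] T [0.16 0.11 0.04] g 0.497 j6 -0.05
(256, 240) [ 546.8 -233.4   34.2] [22 19 22]
(256, 220) [ 551.6 -225.7   28.5] [22 21 28]
(256, 195) [ 559.2 -213.6   29.6] [230 215 193]
(230, 190) [ 548.9 -204.5   28. ] [28 29 31]
(300, 160) [ 588.7 -215.     6.4] [33 30 30]
(256, 150) [ 570.  -196.5    6.6] [30 26 27]
(218, 228) [ 534.8 -216.1   37.9] [173  71   0]
(296, 228) [ 568.4 -237.    38.4] [177  74   2]
```

View pics/w14.png

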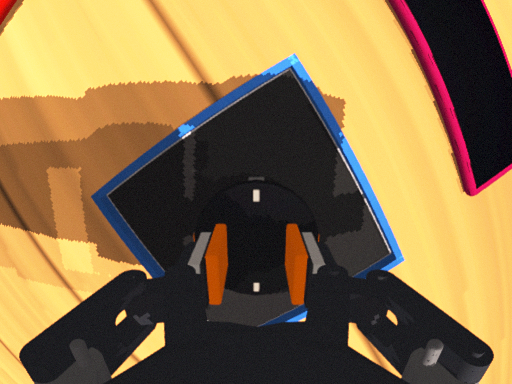

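View pics/scene14.png

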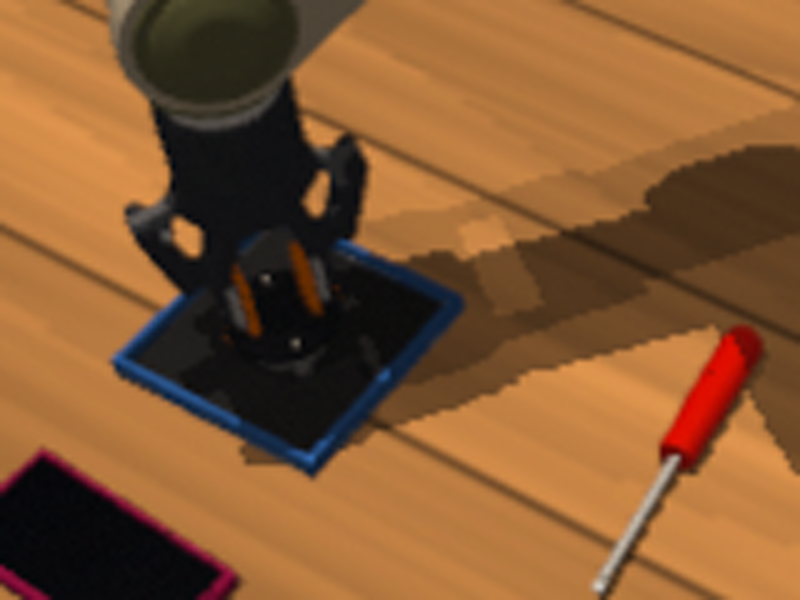

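Cap seated (disc top z≈29 as expected, descent stalled, upright). Releasing with a slight follow-down for the pads' swing.

Call:
servo_tool([
  {"dr": [0, 0, 0], "delta_pos": [0, 0, 0.015], "hand": 0.55},
  {"dr": [0, 0, 0], "delta_pos": [0, 0, 0.02], "hand": 0.62},
  {"dr": [0, 0, 0], "delta_pos": [0, 0, 0.01], "hand": 0.7},
  {"dr": [0, 0, 0], "delta_pos": [0, 0, 0], "hand": 0.8},
  {"dr": [0, 0, 0], "delta_pos": [0, 0, 0], "hand": 0.88},
  {"dr": [0, 0, 0], "delta_pos": [0, 0, 0], "hand": 0.88},
])

```text
time_s: 23.35
eef_pos: [543.8, -237.5, -2.4]
ee_rot: [0.001, 0.875, 0.484, 0.001]
force: [0.2, -0.0, -0.4]
grip_width: 0.878
```

Run:
```python
from h import *
p,M=pose();cal=get_calibration("wrist");im,d=capture("wrist")
cv2.imwrite("pics/w15.png",im[:,:,::-1])
```

```text
t 23.35 pos [ 543.8 -237.5   -2.4] yaw 57.86 z [ 0.004 -0.001 -1.   ] F [ 0.2 -0.  -0.4] T [-0.01 -0.03 -0.04] g 0.878 j6 -0.05
```

View pics/w15.png

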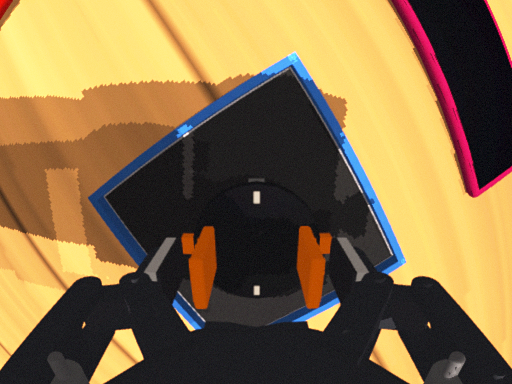

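Released: the tabs have sprung out and the pads are clear on both sides. Retreat straight up.

Call:
servo_tool([
  {"dr": [0, 0, 0], "delta_pos": [0, 0, -0.15], "hand": 0.9},
  {"dr": [0, 0, 0], "delta_pos": [0, 0, -0.3], "hand": 0.9},
  {"dr": [0, 0, 0], "delta_pos": [0, 0, -0.5], "hand": 0.9},
  {"dr": [0, 0, 0], "delta_pos": [0, 0, -0.6], "hand": 0.9},
  {"dr": [0, 0, 0], "delta_pos": [0, 0, -0.6], "hand": 0.9},
  {"dr": [0, 0, 0], "delta_pos": [0, 0, -0.5], "hand": 0.9},
  {"dr": [0, 0, 0], "delta_pos": [-0.6, 0, -0.2], "hand": 0.9},
  {"dr": [0, 0, 0], "delta_pos": [-0.6, 0, 0], "hand": 0.9},
  {"dr": [0, 0, 0], "delta_pos": [-0.6, 0, 0], "hand": 0.9},
  {"dr": [0, 0, 0], "delta_pos": [0, 0, 0], "hand": 0.9},
])

```text
time_s: 24.65
eef_pos: [495.1, -315.9, 156.1]
ee_rot: [0.006, 0.875, 0.484, 0.003]
force: [-0.5, 0.3, -0.3]
grip_width: 0.897
```

Run:
```python
from h import *
p,M=pose();cal=get_calibration("wrist");im,d=capture("wrist")
cv2.imwrite("pics/w16.png",im[:,:,::-1])
W=wcloud(d,cal);hsv=cv2.cvtColor(im,cv2.COLOR_RGB2HSV)
near=np.hypot(W[...,0]-543,W[...,1]+237)<60
o=near&(hsv[...,0]<16)&(hsv[...,1]>180)&(hsv[...,2]>90)&(W[...,2]>25);print("orange",o.sum(),np.round(np.percentile(W[o][:,2],[1,50,99]),1),np.round(W[o].mean(0),1))
k=near&(hsv[...,2]<60)&(W[...,2]>22)&(W[...,2]<38);P=W[k];A=np.c_[P[:,:2],np.ones(len(P))];x=np.linalg.lstsq(A,P[:,2],rcond=None)[0];print("disc plane slope",x[:2],"z",np.median(P[:,2]),P.mean(0))
for n in ["scene","top"]:
    q,_=capture(n);cv2.imwrite(f"pics/{n}16.png",q[:,:,::-1])
```

```text
t 24.65 pos [ 495.1 -315.9  156.1] yaw 57.93 z [ 0.012 -0.008 -1.   ] F [-0.5  0.3 -0.3] T [0.   0.02 0.07] g 0.897 j6 -0.21
orange 619 [ 27.5  66.4 331.9] [ 543.2 -239.    59.5]
disc plane slope [0.01267289 0.02013848] z 29.463306081549717 [ 541.15636171 -242.17033301   30.43209761]
```

View pics/w16.png

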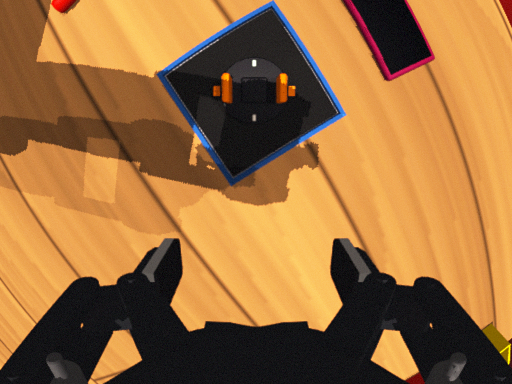

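View pics/scene16.png

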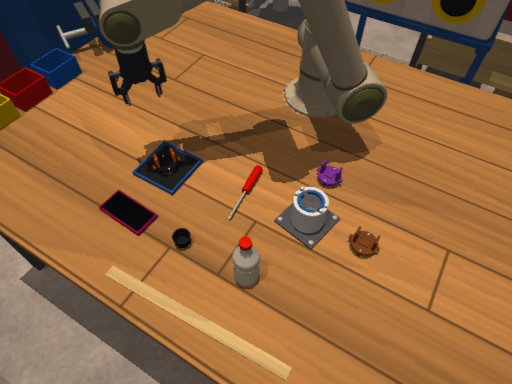

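The cap stands upright in the tray, at about (255,90) in the wrist view. Bystanders and look-alikes are where they were, and the arm is clear of everything.

```bash
python3 -c "
from rig import ticket
print(ticket.finish_job())"
```

```text
the job is handed in; nothing more can be done
None
```

The cap is off the canister and standing upright, plug down, inside the blue tray. I handed the job in at about 24.8 s.

**What I did:** I squeezed both orange tabs and turned the cap about 70° anticlockwise until the twisting force rose to about 0.39 N·m against the soft stop. I backed off about 1.5°, lifted the cap straight out, lowered it into the tray, let go and moved clear. Forces were small whenever I read them: at most about 5.5 N, early in the lift.

**Last checks:**
- **Cap:** the top of its disc is at z ≈ 29 mm, as expected for a cap standing on its plug. It is level within about 1°, with the tabs sprung out, near the middle of the tray.
- **Other things:** the bystanders and the brown and purple look-alikes look unmoved in the scene picture.

**What disagreed:**
- **Fingertip position:** the camera depth showed the real fingertips about 40 mm behind the reported TCP. My first squeeze therefore closed in the air above the tabs without touching anything, and I set the heights from the cameras after that.
- **Noisy height check:** some readings in the final check of the orange tabs were false (a highest value of 332 mm), so I relied on the disc and the pictures instead.

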